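# Load slag lumps into the sprung sample carriage of a bench analyser

### The job

Slip the analyser's red-knobbed lever out of its holding notch so the spring brings the empty sample cup out, then move every lump of slag from both compartments of the blue tray into the cup using the scoop (never fingers on lumps lying in the tray; one that spills outside the tray may be picked up by hand). Push the loaded carriage in against its spring and move the lever into the notch so that it stays home by itself, and only then press the green start button on top of the hood. At the end the scoop lies flat on its green mat again; leave the other things on the bench where they are.

Things in the scene. Friction and masses are not known exactly. Their poses are not given: they have to be found in the camera images.
- analyser: Bench analyser, fixed; place and yaw vary. Origin on the table under the centre of the fully-out cup. Its +y: the way the carriage is pushed in; +x: away from the robot. Grey plinth, x -128 to 87, y -175 to 225 mm, 18 mm high. White hood x -70 to 70, y 78 to 225 mm, top at 178 mm, open to -y; white cabinet 200 mm high behind it, x -95 to 95, to y 311 mm.
- carriage (a joint): Travel of the sprung sample carriage along the analyser's +y, m: 0 = fully out (loading position), about 0.130 = held in the notch (home), 0.142 = inner stop. A spring always pushes it out, 3.6 N at 0 rising to 10 N at the stop; let go outside the notch it snaps out to 0. It carries the cup and the lever.
- lever (a joint): Sideways travel of the lever on the carriage along the analyser's -x, m: 0 = in the lane, 0.021 = fully in the notch; 1.2 N friction, no spring. It can leave or reach 0 only with the carriage at 0.136 or more, past a 4 mm lip. In or out: push the carriage to about 0.140, move the lever sideways, then let the spring bring it back (in the notch: to 0.130, where it is held behind the lip).
- lever_knob (a point): Centre of the lever's red knob, an upright cylinder 26 mm across and 38 mm high (top at height 106 mm, below it a 14 mm steel stem through the gate plate). With lever and carriage at 0 it stands at x -85, y -130, z 87 mm in the analyser's frame; it moves with carriage and lever.
- notch (a point): Fixed point on the gate plate's upper face, 54 mm above the table, in the middle of the notch where the lever's stem rests when home. The aluminium gate plate (46 to 54 mm high; analyser x -126 to -66, y -157 to 38 mm) has an L-shaped slot: a lane along y at analyser x -85, with the notch at its inner end turning off towards -x, its edge marked red.
- cup_floor (a point): Centre of the inner floor of the square steel sample cup on the carriage, 37 mm above the table; axes as the analyser's. Inside 110 x 110 mm, walls 3 mm, rim 39 mm above this point.
- start (a joint): Travel of the green start button, m: 0 = up, 0.006 = fully down (5 N). It springs back.
- start_top (a point): Centre of the top face of the green start button, 30 mm across, pressed straight down, on top of the hood (about 200 mm above the table).
- tray: Blue open tray with two compartments side by side, fixed; place and yaw vary. Outside 240 (x) x 211 (y) x 28 mm, walls and floor 5 mm, a 5 mm divider along x at y 0 (25 mm high): each compartment is 230 x 98 mm inside, centred at y +51.5 or -51.5 mm. Origin at the centre of its underside; +x is the far end. At first the lumps lie in the nearer (-x) half; the farthest 100 mm are empty.
- lump1_c (a point): Centre of a rust-brown lump of slag, about 36 x 36 x 28 mm, 35 g, lying in the tray at first. There are 4 to 7 lumps; absent ones read None.
- lump2_c (a point): Centre of a rust-brown lump of slag, about 36 x 36 x 28 mm, 35 g, lying in the tray at first. There are 4 to 7 lumps; absent ones read None.
- lump3_c (a point): Centre of a rust-brown lump of slag, about 36 x 36 x 28 mm, 35 g, lying in the tray at first. There are 4 to 7 lumps; absent ones read None.
- lump4_c (a point): Centre of a rust-brown lump of slag, about 36 x 36 x 28 mm, 35 g, lying in the tray at first. There are 4 to 7 lumps; absent ones read None.
- lump5_c (a point): Centre of a rust-brown lump of slag, about 36 x 36 x 28 mm, 35 g, lying in the tray at first. There are 4 to 7 lumps; absent ones read None.
- lump6_c (a point): Centre of a rust-brown lump of slag, about 36 x 36 x 28 mm, 35 g, lying in the tray at first. There are 4 to 7 lumps; absent ones read None.
- lump7_c (a point): Centre of a rust-brown lump of slag, about 36 x 36 x 28 mm, 35 g, lying in the tray at first. There are 4 to 7 lumps; absent ones read None.
- scoop_grip (a point): Centre of the scoop's straight black handle, 96 (x) x 18 (y) x 22 mm, level, 63 mm above the scoop's underside. Scoop axes: the steel pan's open front faces -x, the handle is at the +x end, z up when lying flat. Pan 85 (x) x 87 (y) mm, floor 2 mm, walls 32 mm high (sides 20 mm near the front), its centre 98 mm from here in -x; lumps slide out once the front is about 25 deg down. 0.2 kg, lies stably.
- scoop_lip (a point): Middle of the scoop's front edge, at its underside; 140.5 mm in -x and 63 mm below scoop_grip in the scoop's frame. Same axes.
- mat: Green mat, fixed, 260 (x) x 170 (y) x 3 mm, where the scoop belongs; origin at the centre of its underside.
- solvent: Amber bottle with a white cap, 60 mm across, 140 mm tall; bystander, origin under it.
- petri: Glass dish, 96 mm across, 16 mm high; bystander, origin under it.
- brush: Wooden brush 190 mm long lying on the bench; bystander, origin under its middle.
- shard: Curved rusty shard of iron, about 140 x 75 x 25 mm; bystander, origin under its middle.
- loupe: Black loupe 52 mm across, 45 mm high; bystander, origin under it.

How it is judged:
By the outcome, as a careful person would: the job done as asked, in the order asked, and still so for the second after the job is handed in, with the robot touching nothing.
Of lump1, lump2, lump3, lump4, lump5, lump6, lump7 only 4 to 7 are there at a start; the rules pass over those that are not, and their reading is None.
At some moment in a run one of scoop may be knocked a few centimetres aside while the robot is not near it.
Once in a run the grip may slacken for a moment while it holds something.
It also fails if it takes over 210 s, if anything falls off the work surface, if the arm or the gripper's body presses on something with over 40 N, if the wrist force passes 120 N, or if a joint passes its speed limit or range.

### The arm

A 6-joint arm with a two-finger parallel gripper is mounted at the origin on the work surface. World frame = base frame: x ahead of the robot, y to its left, z up, the work surface at z = 0. Lengths are in m, angles in rad, forces in N, time in s.
With the tool pointing down it reaches from about 0.375 to 0.975 m from the base axis. Payload 3.8 kg.
Tool frame: the origin (TCP) lies at the very end of the fingers, on their centre line; the grasp point (between the pads) lies r.grip_point_offset behind it (r.grip_point_offset is the distance from the TCP to the grasp point, in m); z points along the fingers, y is the line along which they close (so a half turn about z gives the same grasp; the last joint's range is limited). The gripper opens to 85 mm and grips with 20 to 120 N. Pads are 22 mm wide; open, the fingers measure 114 mm over their backs; the gripper's body (76 mm by 85 mm) begins 54 mm behind the grasp point. The pads swing forward as they close: fully open they stand 13 mm farther back than shut.
Start: joints at [1.28, 0.264, 1.604, -0, 1.274, -0.037], TCP at [0.169, 0.653, 0.231] pointing down, gripper open.
Joint ranges: [-2.63, 2.63], [-0.94, 2.18], [0.31, 2.57], [-1.31, 4.45], [0, 2.66], [-2.55, 2.55]. Speed limits (rad/s): [2.57, 2.57, 3.14, 3.14, 3.14, 3.14].

### API

Orientations are given as a rotation vector (axis times angle).
In Python, from rig import r, snapshot, hand_in gives the robot as it stands.
- The arm moves only by the shell command python3 -m pendant 'ROWS' [OPENING] [FORCE]. ROWS is JSON, a list of rows, each a list of 6 numbers: the shift along the tool's x, y, z normalised to -1 to 1, where 1 is 200 mm, then the turn, a rotation vector about the tool's x, y, z normalised to -1 to 1, where 1 is 360 degrees. In form: [[dx, dy, dz, wx, wy, wz], ...]. A call has 1 to 5 rows; each row is the pose to reach, as a shift and turn from the pose commanded when the call began, along the tool's axes at that moment, turning the shorter way round; what a row does not reach only later rows make up. A row lasts 1/8 s, in which the tool goes at most 62.5 mm and 10.7 degrees, less where a joint would pass 70% of its speed; a pose out of reach is approached as far as the arm can. A call with a number of a shift or a turn outside -1 to 1 is refused whole. A call with a gripper value outside its range is refused whole. OPENING is the closure, from 0 (fully open) to 1 (shut), set as the call begins (- or left out, the last holds). The fingers move at their own pace and stop on an object; FORCE is the grip in N (left out, the last holds). Time passes only in rows, so rows that repeat a pose let the fingers close. It gives the time, the measured TCP pose, the force, the opening and the grip force at its end, in the units of the state.
- r.state(): the state, without advancing time (a new reading comes with each control period).
- snapshot(name): name is "scene" or "side" or "wrist"; returns a dict with "frame" (400x640x3 uint8, red, green, blue), "range_z" (400x640 float32, m along the optical axis (not along the pixel's ray), 0 where there is no reading), "K" (3x3 intrinsics, pixels), "R" (3x3) and "t" (3): a world point X has camera coordinates R X + t. Camera axes: x right, y down, z forward; pixel columns grow to the right and rows downward; lengths in m; the calibration is good to about 2 mm. A picture is of the moment at which its call begins.
- hand_in(): hands the job in; it is judged then, once.
The state is a dict: "t": time; "q": joint angles; "dq": joint speeds; "joint_efforts": joint torques, N m; "eef_pos": TCP position; "ee_rot": TCP orientation; "wrist_force": force on the tool from outside, world axes, zero at the start; "wrist_torque": the same for the moment, N m; "width": finger opening in m; "gripper_force": force on a finger pad.
Only numpy, scipy, OpenCV 4.12 (cv2) and the standard library are available. Lean on these libraries where they do the work, as an engineer would, in place of code of your own. Each camera call takes 0.05 s, during which the arm holds its last target. There are 200 camera calls.

## Working session

There is one attempt and no reset: what is moved stays moved. The work goes in short steps, Python scripts to look and compute and a shell command to move; the robot and the scene stay as the last step left them, time stands still between calls to the robot, and variables do not carry over. Pictures are saved under pics/ and viewed, at most 14 in all, crops included, and the job is handed in when it is done.

```bash
ls; mkdir -p pics; cat > h.py <<'E'
import numpy as np, cv2
from rig import r, snapshot, hand_in
from scipy.spatial.transform import Rotation as Ro
def pts(s):
    z=s["range_z"]; v,u=np.mgrid[:400,:640]; K=s["K"]
    c=np.stack([(u-K[0,2])/K[0,0]*z,(v-K[1,2])/K[1,1]*z,z],-1)
    return (c-s["t"])@s["R"]   # world = R^T (c-t)
def proj(s,X):
    c=s["R"]@np.asarray(X)+s["t"]; p=s["K"]@c; return p[:2]/p[2]
def rel(pos,R=None):
    "rows numbers from current commanded pose ~ measured"
    st=r.state(); R0=Ro.from_rotvec(st["ee_rot"])
    d=R0.inv().apply(np.asarray(pos)-st["eef_pos"])/0.2
    w=(R0.inv()*R).as_rotvec()/(2*np.pi) if R is not None else np.zeros(3)
    return np.round(np.r_[d,w],4)
E
python3 - <<'E'
from h import *
for n in("scene","side"):
    s=snapshot(n); np.savez(""+n+".npz",**s)
    cv2.imwrite("pics/%s0.png"%n,s["frame"][:,:,::-1])
    print(n,s["K"].tolist(),(-s["R"].T@s["t"]).round(3),s["R"].round(3).tolist())
st=r.state();print(st, r.grip_point_offset)
E
```

```text
pics
scene [[391.1659242320984, 0.0, 317.3984235137456], [0.0, 391.1659242320984, 197.55107389783817], [0.0, 0.0, 1.0]] [1.362 0.097 0.826] [[-0.14, 0.99, -0.008], [0.628, 0.083, -0.774], [-0.766, -0.113, -0.633]]
side [[478.85318208980635, 0.0, 319.3317639174245], [0.0, 478.85318208980635, 201.86610362118233], [0.0, 0.0, 1.0]] [ 0.053 -1.004  0.896] [[0.886, -0.463, -0.018], [-0.282, -0.508, -0.814], [0.368, 0.726, -0.581]]
{'t': 0.1, 'q': array([ 1.28008447e+00,  2.64691431e-01,  1.60521670e+00,  2.15062879e-05,
        1.27374482e+00, -3.69249796e-02]), 'dq': array([-0.00081389, -0.00157915, -0.0041731 , -0.00074636,  0.00036615,
       -0.00244526]), 'joint_efforts': array([ 4.43569825e-04, -5.16698134e+01, -3.68592095e+01, -7.35664457e-05,
        6.23099899e-03, -5.71197489e-06]), 'eef_pos': array([0.16929394, 0.65273954, 0.23008858]), 'ee_rot': array([-0.39754306, -3.11597742,  0.00318735]), 'wrist_force': array([ 0.11868177, -0.25043692,  0.25992201]), 'wrist_torque': array([ 0.01471275,  0.00378126, -0.03342961]), 'gripper_force': 0.0, 'width': 0.0854209645784848} 0.0187
```

View pics/scene0.png

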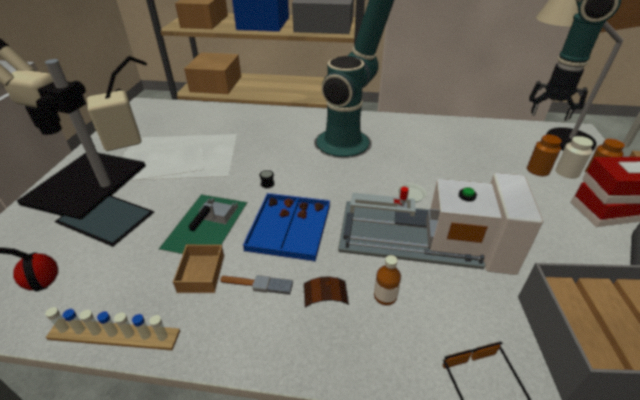

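View pics/side0.png

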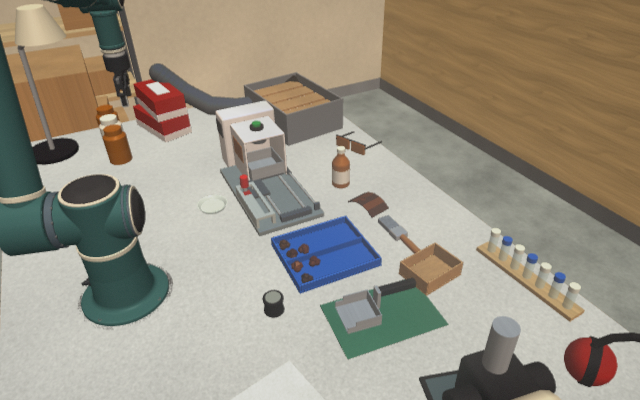

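The scene view shows the tray at about (288,225), the mat with scoop at (205,220), the analyser at (430,220), the red knob at (404,193) and the button at (467,193). The side view shows 6 or 7 lumps around (298,262), and the scoop with its pan toward the robot at (357,310).

```bash
cat >> h.py <<'E'
def hsv(s): return cv2.cvtColor(s["frame"],cv2.COLOR_RGB2HSV)
def rect(P2):
    (c,sz,a)=cv2.minAreaRect(np.float32(P2)*1000); return np.round(c,1),np.round(sz,1),round(a,2)
E
python3 - <<'E'
from h import *
for n in("scene","side"):
    s=dict(np.load(n+".npz")); P=pts(s); H=hsv(s); h,S,V=H[...,0],H[...,1],H[...,2]
    inb=(P[...,0]>.25)&(P[...,0]<1)&(abs(P[...,1])<.75)&(s["range_z"]>0)
    m=inb&(h>105)&(h<125)&(S>150)&(P[...,2]<.05)
    q=P[m]; print(n,"tray all",rect(q[:,:2]),q[:,2].max(), "rim",rect(q[q[:,2]>.022][:,:2]))
    m=inb&(h>60)&(h<90)&(S>80)&(P[...,2]<.012)
    q=P[m];print(" mat",rect(q[:,:2]),np.median(q[:,2]))
    m=inb&(h>45)&(h<90)&(S>120)&(P[...,2]>.17); q=P[m];print(" btn",len(q),q.mean(0),q.max(0),q.min(0))
    m=inb&((h<6)|(h>174))&(S>150)&(P[...,2]>.05)&(P[...,2]<.13); q=P[m];print(" red",len(q),q.mean(0),q.min(0),q.max(0))
    m=inb&(abs(P[...,2]-.178)<.004)&(S<60)&(V>90);q=P[m];print(" hoodtop",len(q),rect(q[:,:2]))
    m=inb&(abs(P[...,2]-.2)<.004)&(S<60)&(V>90);q=P[m];print(" cabtop",len(q),rect(q[:,:2]))
    m=inb&(abs(P[...,2]-.018)<.003)&(S<60)&(P[...,1]>-.05);q=P[m];print(" plinth",len(q),rect(q[:,:2]))
    m=(h<15)&(S>90)&(P[...,2]>.008)&(P[...,2]<.05)&inb&(P[...,0]<.75)
    k,l,st,c=cv2.connectedComponentsWithStats(m.astype(np.uint8))
    for i in range(1,k):
        if st[i,4]>8: q=P[l==i]; print("  lump",st[i,4],q.mean(0).round(3),q.max(0).round(3),q.min(0).round(3))
    m=inb&(P[...,2]>.055)&(P[...,2]<.1)&(V<60)&(P[...,1]<-.1); q=P[m]; print(" handle",len(q),rect(q[:,:2]),q[:,2].max())
E
```

```text
scene tray all (array([ 503.2, -375. ]), array([731. , 244.4]), 86.82) 0.03190009109851747 rim (array([ 519.3, -114.4]), array([207.8, 240.7]), 87.1)
 mat (array([ 536.9, -372.9]), array([165.9, 257.2]), 83.73) 0.0028473866307847846
 btn 112 [0.50422226 0.12757383 0.22757478] [0.53782138 0.38300876 0.36810988] [ 0.38610345 -0.74938586  0.1867704 ]
 red 893 [ 0.78497279 -0.59928137  0.07752576] [ 0.40598864 -0.74044471  0.0500384 ] [0.86348544 0.22811192 0.11445147]
 hoodtop 1880 (array([527.6, 410.9]), array([231.1, 185. ]), 88.55)
 cabtop 1479 (array([524.7, 443.3]), array([165.7, 190. ]), 88.5)
 plinth 3123 (array([707.6, 260.8]), array([767.9, 541.5]), 31.79)
  lump 14 [ 0.431 -0.186  0.025] [ 0.434 -0.181  0.032] [ 0.428 -0.191  0.02 ]
  lump 33 [ 0.429 -0.136  0.024] [ 0.439 -0.126  0.033] [ 0.42  -0.147  0.016]
  lump 53 [ 0.46  -0.083  0.024] [ 0.483 -0.075  0.033] [ 0.435 -0.092  0.016]
  lump 27 [ 0.436 -0.037  0.025] [ 0.446 -0.029  0.033] [ 0.428 -0.045  0.017]
  lump 27 [ 0.479 -0.139  0.024] [ 0.485 -0.129  0.031] [ 0.473 -0.148  0.016]
  lump 13 [ 0.661 -0.312  0.031] [
[... 724 characters left out ...]
06571 0.22928304 0.10940229]
 hoodtop 847 (array([519.2, 407.6]), array([231.2, 186.2]), 89.45)
 cabtop 548 (array([521.1, 443.4]), array([165.8, 187. ]), 87.43)
 plinth 1927 (array([633.4, 257.7]), array([737.9, 570.7]), 5.37)
  lump 15 [0.73  0.149 0.012] [0.748 0.153 0.017] [0.713 0.143 0.009]
  lump 63 [ 0.732 -0.002  0.023] [0.749 0.011 0.03 ] [ 0.713 -0.019  0.018]
  lump 285 [ 0.72  -0.245  0.023] [ 0.749 -0.162  0.047] [ 0.659 -0.302  0.008]
  lump 45 [ 0.42  -0.144  0.025] [ 0.432 -0.135  0.035] [ 0.412 -0.153  0.014]
  lump 176 [ 0.705 -0.368  0.026] [ 0.75  -0.361  0.044] [ 0.665 -0.375  0.008]
 handle 352 (array([ 692.7, -538.7]), array([ 79.2, 447.9]), 31.36) 0.09999326067412105
```

```bash
python3 - <<'E'
from h import *
for n in("scene","side"):
    s=dict(np.load(n+".npz")); P=pts(s); H=hsv(s); h,S,V=H[...,0],H[...,1],H[...,2]
    def box(x0,x1,y0,y1,z0,z1): return (P[...,0]>x0)&(P[...,0]<x1)&(P[...,1]>y0)&(P[...,1]<y1)&(P[...,2]>z0)&(P[...,2]<z1)
    m=box(.3,.55,.05,.35,.05,.13)&((h<6)|(h>174))&(S>130);q=P[m];print(n,"red",len(q),q.mean(0).round(4),q.min(0).round(4),q.max(0).round(4))
    q=q[q[:,2]>.102]; print("  top",len(q),q.mean(0).round(4),rect(q[:,:2]))
    m=box(.44,.6,.28,.45,.19,.22)&(h>40)&(h<95)&(S>100);q=P[m];print(" btn",len(q),rect(q[:,:2]),q[:,2].max())
    for a,b in((.196,.204),(.174,.182)):
        m=box(.35,.7,.2,.6,a,b)&(S<60); q=P[m]; print(" top",len(q),rect(q[:,:2]))
    m=box(.35,.75,.0,.36,.012,.022)&(S<90); q=P[m]; print(" plinth",len(q),rect(q[:,:2]))
    m=box(.35,.75,-.5,-.25,.055,.085); q=P[m]; print(" handle",len(q),rect(q[:,:2]),q[:,2].max())
    m=box(.35,.75,-.5,-.25,.01,.085); q=P[m]; print(" scoop",len(q),rect(q[:,:2]),q[:,2].max())
    m=box(.35,.75,-.5,-.25,.01,.085)&(S<50)&(V>60); q=P[m]; print(" pan",len(q),rect(q[:,:2]),q[:,2].max())
    m=box(.4,.53,-.22,.0,.012,.05)&~((h>100)&(h<130)&(S>120));
    cv2.imwrite("pics/%s_l.png"%n,cv2.resize((s["frame"]*m[...,None])[:,:,::-1][180:310,220:400],None,fx=3,fy=3,interpolation=0))
E
```

```text
scene red 104 [0.4195 0.2161 0.0856] [0.406  0.1955 0.0506] [0.4283 0.2285 0.108 ]
  top 30 [0.4165 0.2191 0.1048] (array([416.5, 218.9]), array([17.9, 21.3]), 87.79)
 btn 83 (array([526.1, 366.7]), array([26.6, 26.6]), 23.84) 0.20157340015407038
 top 1479 (array([524.7, 443.3]), array([165.7, 190. ]), 88.5)
 top 1890 (array([527.6, 410.9]), array([231.1, 185. ]), 88.55)
 plinth 2979 (array([558.6, 183.2]), array([378.4, 333.4]), 9.7)
 handle 282 (array([ 576.5, -360.4]), array([ 26. , 104.4]), 82.72) 0.08047090467654862
 scoop 1161 (array([ 593.7, -329.1]), array([330.7, 112.4]), 8.18) 0.08047090467654862
 pan 249 (array([ 549.3, -339.6]), array([235.6, 101.8]), 7.18) 0.08046739867094883
side red 104 [0.409  0.2117 0.0859] [0.3985 0.1946 0.0511] [0.4216 0.2293 0.1094]
  top 28 [0.4095 0.2167 0.1054] (array([411.9, 216.8]), array([23.6, 19.3]), 31.84)
 btn 26 (array([516.9, 361.2]), array([15. , 21.9]), 52.03) 0.20295557255331564
 top 548 (array([521.1, 443.4]), array([165.8, 187. ]), 87.43)
 top 860 (array([517.7, 406.5]), array([229.9, 187.5]), 88.28)
 plinth 1917 (array([551. , 192.9]), array([318.6, 411.5]), 86.49)
 handle 460 (array([ 574.1, -361.7]), array([ 27.8, 104.3]), 83.03) 0.0812710845669224
 scoop 1886 (array([ 591.9, -334.9]), array([328.5, 107.3]), 7.22) 0.0812710845669224
 pan 1095 (array([ 588.2, -335.7]), array([321.1, 106.7]), 7.21) 0.0812710845669224
```

```bash
python3 - <<'E'
from h import *
a=dict(np.load("scene.npz"))["frame"][170:270,150:350,::-1]; b=dict(np.load("side.npz"))["frame"][230:350,250:450,::-1]
a=cv2.resize(a,None,fx=3,fy=2.8,interpolation=2); b=cv2.resize(b,None,fx=3,fy=2.6,interpolation=2)
cv2.imwrite("pics/crop.png",np.vstack([a,b]))
E
```

```text
(no output)
```

View pics/crop.png

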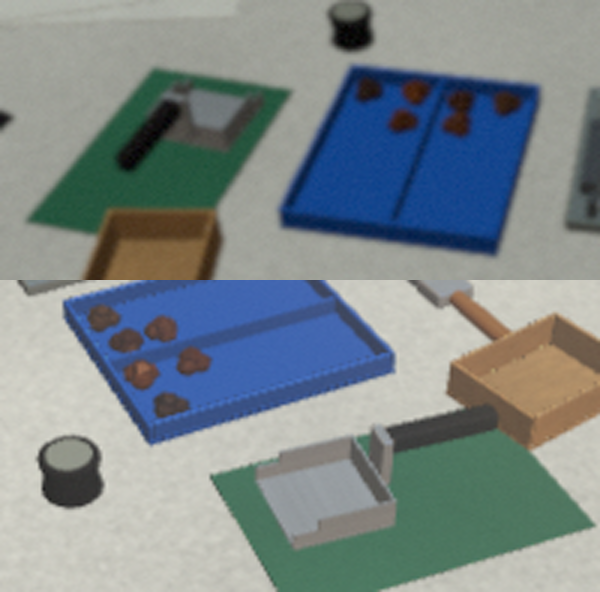

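The crop shows six lumps, three per compartment, all in the near half. The scoop handle points away from the robot.

```bash
cat >> h.py <<'E'
def down(yaw_closing):
    "tool z down, tool y at world angle (deg), nearest of the half turns"
    R0=Ro.from_rotvec(r.state()["ee_rot"]); best=None
    for k in(0,180):
        a=np.radians(yaw_closing+k); y=np.array([np.cos(a),np.sin(a),0]); z=np.array([0,0,-1.]); x=np.cross(y,z)
        R=Ro.from_matrix(np.c_[x,y,z])
        if best is None or (R0.inv()*R).magnitude()<(R0.inv()*best).magnitude(): best=R
    return best
E
python3 - <<'E'
from h import *
print(Ro.from_rotvec(r.state()["ee_rot"]).as_matrix().round(2))
R=down(88.3); print(rel([.413,.218,.20],R))
E
```

```text
[[-0.97  0.25 -0.  ]
 [ 0.25  0.97 -0.  ]
 [ 0.   -0.   -1.  ]]
[-1.7253e+00 -1.7978e+00  1.5400e-01 -3.0000e-04 -1.0000e-04 -3.5700e-02]
```

```bash
python3 -m pendant '[[-0.3,-0.3,0,0,0,-0.018],[-0.6,-0.6,0,0,0,-0.0357],[-0.85,-0.9,0.077,0,0,-0.0357],[-0.85,-0.9,0.077,0,0,-0.0357]]' 0; python3 - <<'E'
from h import *
R=down(88.3); print(rel([.413,.218,.20],R))
E
```

```text
t: 0.6
eef_pos: [0.2893, 0.4345, 0.2153]
ee_rot: [0.046, 3.141, -0.001]
wrist_force: [1.1, 0.5, -0.4]
width: 0.0853
gripper_force: 0.0
[-6.4940e-01 -1.0639e+00  7.7100e-02 -1.0000e-04  0.0000e+00  1.0000e-04]
```

```bash
python3 -m pendant '[[-0.3,-0.5,0.04,0,0,0],[-0.5,-0.8,0.07,0,0,0],[-0.65,-1,0.077,0,0,0],[-0.65,-1,0.077,0,0,0]]' 0; python3 - <<'E'
from h import *
s=snapshot("wrist"); P=pts(s); H=hsv(s); h,S,V=H[...,0],H[...,1],H[...,2]
cv2.imwrite("pics/w1.png",s["frame"][:,:,::-1]); st=r.state(); print(st["eef_pos"])
m=((h<6)|(h>174))&(S>130)&(P[...,2]>.1)&(P[...,2]<.115)&(s["range_z"]>0); q=P[m]; print(len(q),q.mean(0),rect(q[:,:2]))
E
```

```text
t: 1.1
eef_pos: [0.4134, 0.2305, 0.2001]
ee_rot: [-0.047, -3.141, 0.0]
wrist_force: [0.5, 0.0, -1.0]
width: 0.0847
gripper_force: 0.0
[0.41596997 0.22601461 0.19972419]
864 [0.40987538 0.22151693 0.10524017] (array([410.7, 221.5]), array([24.1, 24.7]), 28.88)
```

View pics/w1.png

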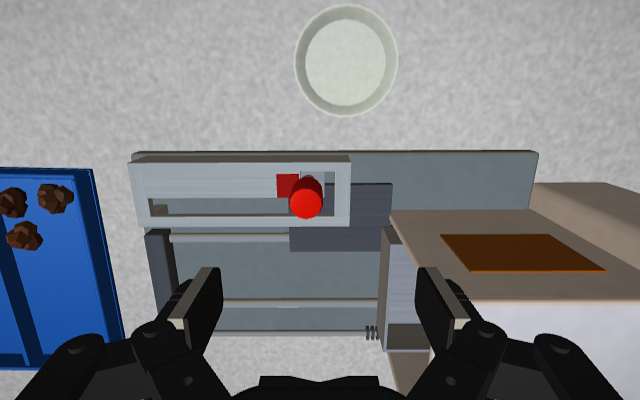

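The wrist view shows the knob at (306,200) in the slot's inner (right-hand) end; the hood edge is clear of the fingers.

```bash
python3 -m pendant '[[0,0,0,0,0,0],[0,0,0,0,0,0]]' 0;  python3 - <<'E'
from h import *
s=snapshot("wrist"); P=pts(s); H=hsv(s); h,S,V=H[...,0],H[...,1],H[...,2]
m=((h<6)|(h>174))&(S>130)&(P[...,2]>.1)&(P[...,2]<.115)&(s["range_z"]>0); q=P[m]; print(len(q),q.mean(0),rect(q[:,:2]))
c=rect(q[:,:2])[0]/1000; print(rel([c[0],c[1],.072],down(88.3)), r.state()["wrist_force"])
E
```

```text
t: 1.4
eef_pos: [0.4123, 0.2333, 0.2003]
ee_rot: [-0.046, -3.141, -0.0]
wrist_force: [0.2, -0.3, -0.1]
width: 0.0855
gripper_force: 0.0
855 [0.40992463 0.221574   0.1052248 ] (array([410.8, 221.3]), array([24.2, 24.5]), 35.49)
[ 5.200e-03 -6.200e-02  6.418e-01  0.000e+00 -1.000e-04  2.000e-04] [0.0636955  0.15707564 0.93552644]
```

```bash
python3 -m pendant '[[0.005,-0.062,0.25,0,0,0],[0.005,-0.062,0.45,0,0,0],[0.005,-0.062,0.6,0,0,0],[0.005,-0.062,0.642,0,0,0],[0.005,-0.062,0.642,0,0,0]]' 0;  python3 -m pendant '[[0,0,0,0,0,0],[0,0,0,0,0,0],[0,0,0,0,0,0],[0,0,0,0,0,0],[0,0,0,0,0,0]]' 1 50
```

```text
t: 2.08
eef_pos: [0.4112, 0.2212, 0.0722]
ee_rot: [-0.044, -3.141, 0.0]
wrist_force: [0.0, -0.0, 0.3]
width: 0.0853
gripper_force: 0.0
t: 2.7
eef_pos: [0.4121, 0.2207, 0.073]
ee_rot: [0.047, 3.14, 0.001]
wrist_force: [-0.9, -0.0, 6.5]
width: 0.0249
gripper_force: 48.8
```

```bash
python3 -m pendant '[[0,0.02,0,0,0,0],[0,0.045,0,0,0,0],[0,0.052,0,0,0,0],[0,0.052,0,0,0,0]]'; python3 -m pendant '[[-0.04,0,0,0,0,0],[-0.08,0,0,0,0,0],[-0.105,0,0,0,0,0],[-0.105,0,0,0,0,0]]'
```

```text
t: 3.2
eef_pos: [0.4123, 0.2289, 0.0729]
ee_rot: [0.045, 3.141, -0.006]
wrist_force: [-0.2, -8.9, 9.3]
width: 0.025
gripper_force: 49.6
t: 3.7
eef_pos: [0.4322, 0.2279, 0.0728]
ee_rot: [-0.046, -3.139, 0.006]
wrist_force: [-4.4, -10.3, 12.2]
width: 0.0248
gripper_force: 50.1
```

```bash
python3 -m pendant '[[-0.006,0,-0.005,0,0,0],[-0.006,-0.1,-0.005,0,0,0],[-0.006,-0.25,-0.005,0,0,0],[-0.006,-0.4,-0.005,0,0,0],[-0.006,-0.55,-0.005,0,0,0]]'; python3 -m pendant '[[0,-0.1,0,0,0,0],[0,-0.14,0,0,0,0],[0,-0.16,0,0,0,0],[0,-0.16,0,0,0,0]]'
```

```text
t: 4.32
eef_pos: [0.4293, 0.1184, 0.073]
ee_rot: [-0.046, -3.139, 0.002]
wrist_force: [-2.8, -3.1, 4.9]
width: 0.0246
gripper_force: 50.0
t: 4.82
eef_pos: [0.4287, 0.0902, 0.0729]
ee_rot: [-0.05, -3.139, -0.007]
wrist_force: [-3.6, 10.5, 3.1]
width: 0.0248
gripper_force: 50.2
```

```bash
python3 -m pendant '[[0,0,0,0,0,0],[0,0,0,0,0,0],[0,0,0,0,0,0],[0,0,-0.3,0,0,0],[0,0,-0.65,0,0,0]]' 0;python3 -m pendant '[[0,0,0,0,0,0],[0,0,0,0,0,0]]'; python3 - <<'E'
from h import *
s=snapshot("wrist"); np.savez("w2",**s); P=pts(s); H=hsv(s); h,S,V=H[...,0],H[...,1],H[...,2]
cv2.imwrite("pics/w2.png",s["frame"][:,:,::-1])
m=((h<6)|(h>174))&(S>130)&(P[...,2]>.1)&(P[...,2]<.115)&(s["range_z"]>0); q=P[m]; print(len(q),rect(q[:,:2]))
m=(P[...,2]>.068)&(P[...,2]<.082)&(P[...,0]>.44)&(P[...,0]<.6)&(P[...,1]>.13)&(P[...,1]<.3)&(s["range_z"]>0)&(S<80);q=P[m]; print("cup rim",len(q),rect(q[:,:2]))
print(rel([.50,-.36,.25],down(82.8)))
E
```

```text
t: 5.45
eef_pos: [0.4288, 0.0878, 0.1959]
ee_rot: [-0.047, -3.138, 0.001]
wrist_force: [0.4, 0.8, -0.1]
width: 0.0855
gripper_force: 0.0
t: 5.7
eef_pos: [0.4298, 0.088, 0.1956]
ee_rot: [0.046, 3.141, -0.0]
wrist_force: [1.0, -0.0, -0.9]
width: 0.0851
gripper_force: 0.0
893 (array([427.5,  91. ]), array([24.3, 24.7]), 88.18)
cup rim 2948 (array([511.3, 229.7]), array([138.9, 127.7]), 89.17)
[-4.2090e-01 -2.2281e+00 -2.7780e-01 -1.0000e-04 -3.0000e-04  1.5300e-02]
```

View pics/w2.png

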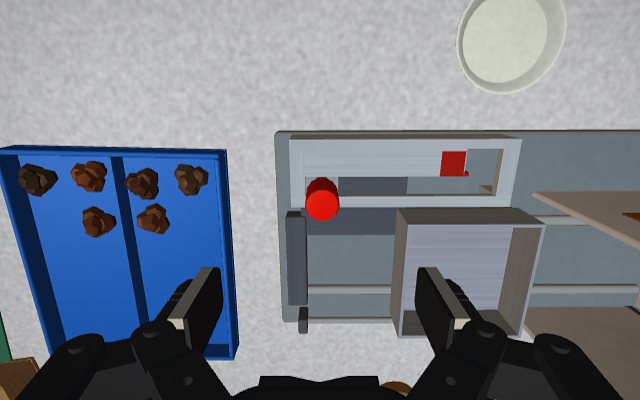

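The wrist view shows the carriage fully out: the knob is at (322,200) at the lane's outer end, and the empty cup is at (470,270). Now to the scoop.

```bash
python3 -m pendant '[[-0.1,-0.2,-0.25,0,0,0],[-0.25,-0.4,-0.28,0,0,0.015],[-0.4,-0.7,-0.28,0,0,0.015],[-0.6,-1,-0.28,0,0,0.015],[-0.6,-1,-0.28,0,0,0.015]]' 0;python3 -m pendant '[[-0.1,-0.3,0,0,0,0],[-0.2,-0.6,0,0,0,0],[-0.3,-0.9,0,0,0,0],[-0.34,-1,0,0,0,0]]'; python3 - <<'E'
from h import *
print(rel([.61,-.36,.25],down(82.8)))
E
```

```text
t: 6.38
eef_pos: [0.5438, -0.1182, 0.2486]
ee_rot: [-0.2, -3.131, -0.0]
wrist_force: [0.0, -0.1, -0.4]
width: 0.0852
gripper_force: 0.0
t: 6.88
eef_pos: [0.5858, -0.324, 0.2489]
ee_rot: [-0.198, -3.132, -0.003]
wrist_force: [-0.5, -0.4, -0.4]
width: 0.0854
gripper_force: 0.0
[-1.429e-01 -1.633e-01 -6.200e-03  2.000e-04 -6.000e-04 -1.000e-04]
```

```bash
python3 -m pendant '[[-0.14,-0.15,0,0,0,0],[-0.14,-0.15,0,0,0,0],[-0.14,-0.15,0,0,0,0]]'; python3 - <<'E'
from h import *
s=snapshot("wrist"); P=pts(s); H=hsv(s); h,S,V=H[...,0],H[...,1],H[...,2]; ok=s["range_z"]>0
cv2.imwrite("pics/w3.png",s["frame"][:,:,::-1])
print(r.state()["eef_pos"])
m=ok&(P[...,2]>.066)&(P[...,2]<.085)&(abs(P[...,1]+.36)<.06)&(P[...,0]>.46)&(P[...,0]<.66); q=P[m]; print("handle",len(q),rect(q[:,:2]),q[:,2].max())
q=q[S[m]<60]; d=m&(V<70); print("dark",rect(P[d][:,:2]))
E
```

```text
t: 7.25
eef_pos: [0.6102, -0.3536, 0.2502]
ee_rot: [-0.193, -3.133, -0.003]
wrist_force: [-0.2, -0.2, -0.3]
width: 0.0853
gripper_force: 0.0
[ 0.61019855 -0.35347427  0.25065387]
handle 2193 (array([ 574.9, -361.3]), array([ 25.1, 103.7]), 82.96) 0.07919548758205645
dark (array([ 579.1, -363.5]), array([18. , 93.9]), 80.89)
```

View pics/w3.png

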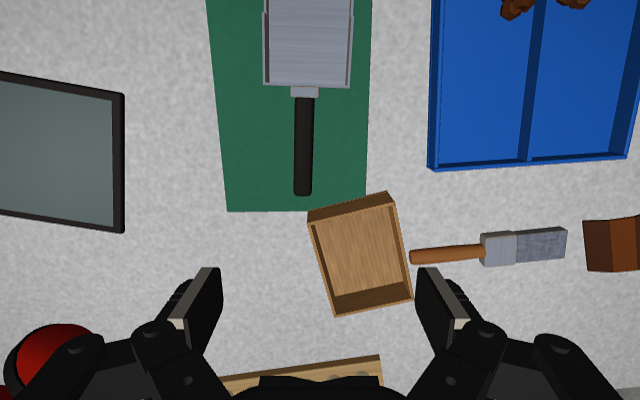

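The handle is at about (303,145) in the wrist image, clear of the wooden box. I grasp it at (0.579,-0.363).

```bash
python3 -m pendant '[[0,0,0,0,0,0],[0,0,0,0,0,0]]'; python3 - <<'E'
from h import *
print(rel([.579,-.363,.046],down(81.2)))
E
```

```text
t: 7.55
eef_pos: [0.6107, -0.3545, 0.2521]
ee_rot: [0.193, 3.135, -0.0]
wrist_force: [0.9, -0.4, 0.4]
width: 0.0851
gripper_force: 0.0
[ 1.5230e-01 -6.1400e-02  1.0304e+00 -0.0000e+00  1.0000e-04  4.9000e-03]
```

```bash
python3 -m pendant '[[0.15,-0.061,0.2,0,0,0.005],[0.152,-0.061,0.5,0,0,0.005],[0.152,-0.061,0.8,0,0,0.005],[0.152,-0.061,0.8,0,0,0.005]]' 0; python3 -m pendant '[[0,0,0.15,0,0,0],[0,0,0.225,0,0,0],[0,0,0.225,0,0,0]]'; python3 -m pendant '[[0,0,0,0,0,0],[0,0,0,0,0,0],[0,0,0,0,0,0],[0,0,0,0,0,0],[0,0,0,0,0,0]]' 1 110
```

```text
t: 8.05
eef_pos: [0.5744, -0.3604, 0.0853]
ee_rot: [-0.243, -3.121, -0.01]
wrist_force: [-0.3, 0.6, -0.3]
width: 0.0857
gripper_force: 0.0
t: 8.43
eef_pos: [0.5792, -0.3637, 0.0473]
ee_rot: [-0.243, -3.132, -0.0]
wrist_force: [0.1, -0.7, -0.3]
width: 0.0852
gripper_force: 0.0
t: 9.05
eef_pos: [0.5794, -0.364, 0.0473]
ee_rot: [0.244, 3.131, -0.001]
wrist_force: [0.5, 0.3, 2.4]
width: 0.0163
gripper_force: 107.2
```

```bash
python3 -m pendant '[[0,0,-0.2,0,0,0],[0,0,-0.5,0,0,0],[0,0,-0.8,0,0,0],[0,0,-0.8,0,0,0]]'; python3 - <<'E'
from h import *
s=dict(np.load("w2.npz")); P=pts(s); H=hsv(s); h,S,V=H[...,0],H[...,1],H[...,2]; ok=s["range_z"]>0
m=ok&(h>105)&(h<125)&(S>150)&(P[...,0]<.7)
q=P[m]; print(rect(q[q[:,2]>.022][:,:2]),q[:,2].max())
e=q[(q[:,2]>.023)]; 
# fit side walls: +y wall and near wall
w=e[(e[:,1]>-.03)]; print("leftwall",len(w),np.polyfit(w[:,0],w[:,1],1))
w=e[(e[:,0]<.415)]; print("near",len(w),np.polyfit(w[:,1],w[:,0],1))
d=e[(abs(e[:,1]+.115)<.015)&(e[:,0]>.42)]; print("div",len(d),np.polyfit(d[:,0],d[:,1],1))
m=ok&((h<20)|(h>170))&(S>60)&(P[...,2]<.05)&(P[...,2]>.012)&(P[...,1]<.0)&(P[...,0]<.56)
k,l,st,c=cv2.connectedComponentsWithStats(m.astype(np.uint8))
for i in range(1,k):
    if st[i,4]>60: q=P[l==i]; print("  lump",st[i,4],rect(q[:,:2])[:2],q[:,2].max().round(3))
print(rel([.67,-.17,.25],down(87.3)))
E
```

```text
t: 9.55
eef_pos: [0.5826, -0.3661, 0.2142]
ee_rot: [0.243, 3.121, -0.01]
wrist_force: [0.3, 0.8, -1.9]
width: 0.016
gripper_force: 108.1
(array([517.7, -58.3]), array([324.6, 238.9]), 86.46) 0.27312364967275626
leftwall 1428 [-0.06631325  0.02410093]
near 1506 [0.03947532 0.40402648]
div 821 [-0.05038678 -0.08823098]
  lump 798 (array([ 419.9, -135.6]), array([29.4, 28.4])) 0.034
  lump 841 (array([ 424.2, -186. ]), array([30.3, 28.2])) 0.033
  lump 715 (array([427.6, -36.2]), array([30.8, 28.1])) 0.034
  lump 741 (array([428.3, -81.7]), array([31.1, 26.9])) 0.033
  lump 667 (array([466.3, -79. ]), array([30.7, 26.1])) 0.033
  lump 690 (array([ 466.9, -137.3]), array([28.3, 27.5])) 0.034
[-2.8220e-01  1.0353e+00 -1.8120e-01 -1.0000e-03  1.8000e-03 -1.7200e-02]
```

```bash
python3 -m pendant '[[-0.05,0.15,-0.15,0,0,-0.006],[-0.15,0.4,-0.18,0,0,-0.012],[-0.25,0.7,-0.18,0,0,-0.017],[-0.28,1,-0.18,0,0,-0.017],[-0.28,1,-0.18,0,0,-0.017]]';  python3 -m pendant '[[0,0,0,0,0,0],[0,0,0,0,0,0],[0,0,0,0,0,0]]'; python3 - <<'E'
from h import *
s=snapshot("wrist"); np.savez("w4",**s); P=pts(s); H=hsv(s); h,S,V=H[...,0],H[...,1],H[...,2]; ok=s["range_z"]>0
cv2.imwrite("pics/w4.png",s["frame"][:,:,::-1])
m=ok&(h>105)&(h<125)&(S>150)&(P[...,2]<.06)
q=P[m]; print(rect(q[q[:,2]>.022][:,:2]),rect(q[:,:2]))
st=r.state(); R0=Ro.from_rotvec(st["ee_rot"]); print(st["eef_pos"],R0.as_matrix().round(3).tolist())
m=ok&(S<70)&(V>70)&(P[...,2]>.1)&(P[...,0]<st["eef_pos"][0]-.03); q=R0.inv().apply(P[m]-st["eef_pos"]); print("pan in tool",rect(q[:,:2]),q.min(0),q.max(0))
E
```

```text
t: 10.18
eef_pos: [0.6654, -0.1696, 0.2398]
ee_rot: [-0.067, -3.137, -0.004]
wrist_force: [-0.6, -1.1, -2.4]
width: 0.0161
gripper_force: 108.1
t: 10.55
eef_pos: [0.6648, -0.1763, 0.2423]
ee_rot: [-0.079, -3.14, 0.0]
wrist_force: [-0.4, -0.0, -1.8]
width: 0.0162
gripper_force: 108.1
(array([573.6, -41. ]), array([ 57.3, 129.6]), 87.04) (array([571.4, -40.9]), array([ 57.3, 134. ]), 87.04)
[ 0.66493759 -0.17617356  0.24243922] [[-0.999, 0.05, -0.0], [0.05, 0.999, -0.0], [0.0, -0.0, -1.0]]
pan in tool (array([82.4,  0.5]), array([87.3, 83. ]), 89.93) [ 0.04092602 -0.04324531 -0.03111733] [0.12390762 0.04414443 0.04569552]
```

View pics/w4.png

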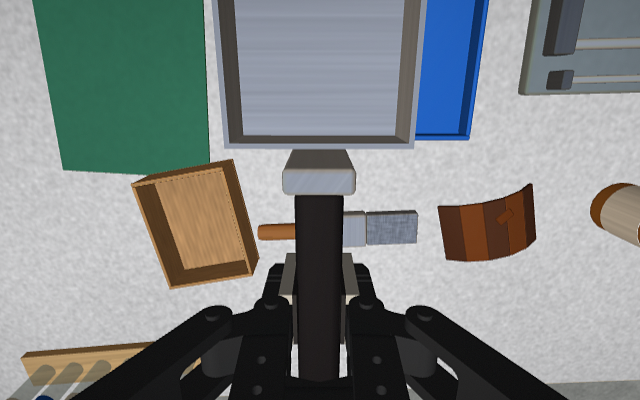

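Grip is centred on the handle and aligned with the scoop, whose pan floor is seen at y +0.5 mm in the tool frame. The scoop heading already matches the tray. Now I lower it at the far end of the right compartment.

```bash
python3 -m pendant '[[0,0.011,0.2,0,-0.0056,0],[0,0.011,0.5,0,-0.0056,0],[0,0.011,0.8,0,-0.0056,0],[0,0.011,0.9,0,-0.0056,0],[0,0.011,0.9,0,-0.0056,0]]'; python3 -m pendant '[[0,0,0,0,0,0],[0,0,0,0,0,0]]'; python3 - <<'E'
from h import *
s=snapshot("side"); cv2.imwrite("pics/s5.png",cv2.resize(s["frame"][190:340,220:420,::-1],None,fx=3,fy=3,interpolation=2))
E
```

```text
t: 11.22
eef_pos: [0.6644, -0.1728, 0.0614]
ee_rot: [0.076, 3.108, -0.0]
wrist_force: [0.2, -0.6, -1.3]
width: 0.0167
gripper_force: 108.0
t: 11.48
eef_pos: [0.668, -0.1734, 0.0662]
ee_rot: [0.075, 3.1, -0.004]
wrist_force: [1.3, 0.7, -2.7]
width: 0.0164
gripper_force: 108.1
```

View pics/s5.png

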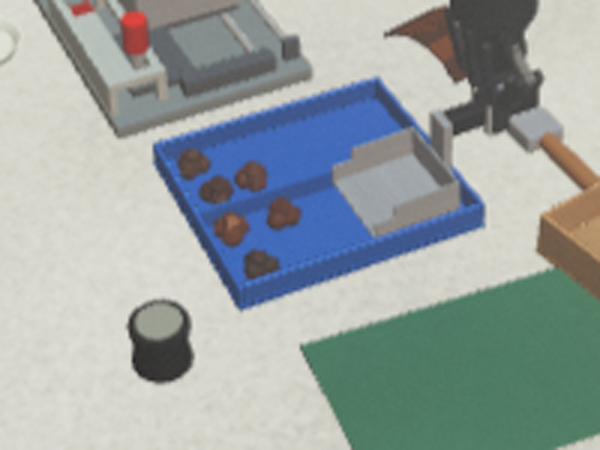

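The scoop hangs just above the right compartment, pan inside its walls (pan at (395,180)). Lowering.

```bash
python3 -m pendant '[[0,0,0.015,0,0,0],[0,0,0.03,0,0,0],[0,0,0.03,0,0,0]]'; python3 -m pendant '[[0,0,0.01,0,0,0],[0,0,0.02,0,0,0],[0,0,0.02,0,0,0]]'
```

```text
t: 11.9
eef_pos: [0.6651, -0.1724, 0.056]
ee_rot: [0.075, 3.107, -0.001]
wrist_force: [0.2, 0.8, -2.1]
width: 0.0165
gripper_force: 108.1
t: 12.28
eef_pos: [0.6662, -0.1727, 0.0532]
ee_rot: [0.075, 3.105, -0.002]
wrist_force: [0.7, 0.1, 1.6]
width: 0.0162
gripper_force: 108.8
```

```bash
python3 -m pendant '[[0.06,0,-0.002,0,0,0],[0.13,0,-0.0045,0,0,0],[0.2,0,-0.007,0,0,0],[0.27,0,-0.0094,0,0,0],[0.27,0,-0.0094,0,0,0]]'; python3 -m pendant '[[0.05,0,-0.002,0,0,0],[0.1,0,-0.0035,0,0,0],[0.15,0,-0.005,0,0,0],[0.2,0,-0.007,0,0,0],[0.22,0,-0.0077,0,0,0]]'; python3 -m pendant '[[0.03,0,-0.001,0,0,0],[0.06,0,-0.002,0,0,0],[0.06,0,-0.002,0,0,0]]';  python3 - <<'E'
from h import *
s=snapshot("wrist"); cv2.imwrite("pics/w6.png",s["frame"][:,:,::-1])
E
```

```text
t: 12.9
eef_pos: [0.609, -0.1698, 0.052]
ee_rot: [0.075, 3.109, -0.001]
wrist_force: [-2.6, -0.0, 2.5]
width: 0.0162
gripper_force: 109.0
t: 13.52
eef_pos: [0.5672, -0.1679, 0.0526]
ee_rot: [0.075, 3.105, -0.001]
wrist_force: [2.4, -0.6, 4.0]
width: 0.0165
gripper_force: 109.2
t: 13.9
eef_pos: [0.5551, -0.1673, 0.0524]
ee_rot: [0.075, 3.106, -0.001]
wrist_force: [2.4, 0.4, 4.2]
width: 0.0166
gripper_force: 109.3
```

View pics/w6.png

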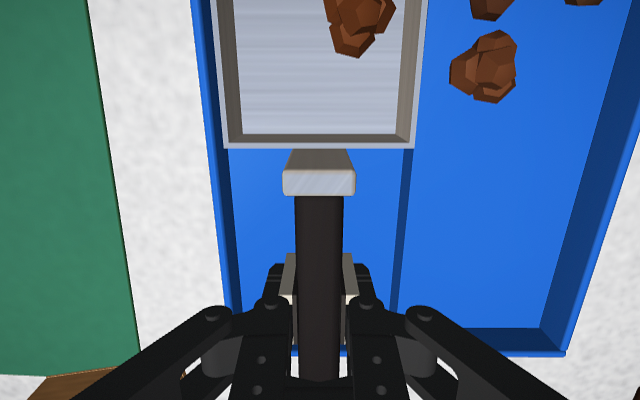

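One lump is well inside the pan at (360,20), and the side clearances are even. I push on to the near wall.

```bash
python3 -m pendant '[[0.025,0,-0.001,0,0,0],[0.05,0,-0.002,0,0,0],[0.05,0,-0.002,0,0,0]]'; python3 -m pendant '[[0.01,0,0,0,0,0],[0.02,0,0,0,0,0],[0.02,0,0,0,0,0]]'; python3 - <<'E'
from h import *
s=snapshot("side"); cv2.imwrite("pics/s7.png",cv2.resize(s["frame"][190:340,220:420,::-1],None,fx=3,fy=3,interpolation=2))
E
```

```text
t: 14.32
eef_pos: [0.5454, -0.1668, 0.0525]
ee_rot: [0.075, 3.106, -0.001]
wrist_force: [2.9, -0.2, 5.2]
width: 0.0164
gripper_force: 109.3
t: 14.7
eef_pos: [0.542, -0.1667, 0.0525]
ee_rot: [0.075, 3.105, -0.001]
wrist_force: [3.4, -0.6, 5.5]
width: 0.0162
gripper_force: 109.3
```

View pics/s7.png

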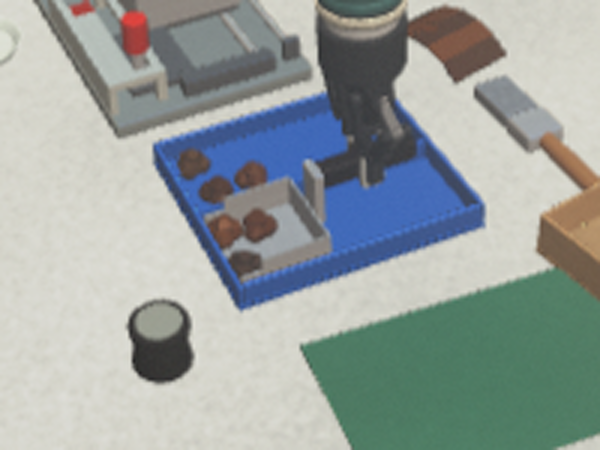

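All three lumps of this compartment are ahead of or in the pan, at (225,230), (260,225) and (243,263). A last nudge, then tilt the front up and lift.

```bash
python3 -m pendant '[[0.015,0,0,0,0,0],[0.03,0,0,0,0,0],[0.03,0,0,0,0,0]]'; python3 -m pendant '[[0.015,0,0,0,0,0],[0.02,0,0,0,0,0],[0.02,0,0,0,0,0]]'
```

```text
t: 15.12
eef_pos: [0.5388, -0.1669, 0.0537]
ee_rot: [0.076, 3.099, -0.003]
wrist_force: [8.1, -0.1, 5.0]
width: 0.0167
gripper_force: 109.3
t: 15.5
eef_pos: [0.5382, -0.1671, 0.0551]
ee_rot: [0.077, 3.092, -0.004]
wrist_force: [13.9, 1.2, 5.7]
width: 0.0162
gripper_force: 109.3
```

```bash
python3 -m pendant '[[-0.025,0,0,0,0.012,0],[-0.035,0,-0.01,0,0.024,0],[-0.045,0,-0.03,0,0.036,0],[-0.055,0,-0.06,0,0.048,0],[-0.06,0,-0.1,0,0.05,0]]'; python3 -m pendant '[[0,0,-0.1,0,0,0],[0,0,-0.2,0,0,0],[0,0,-0.3,0,0,0],[0,0,-0.35,0,0,0],[0,0,-0.35,0,0,0]]'; python3 - <<'E'
from h import *
s=snapshot("side"); a=s["frame"][150:340,180:420,::-1]; cv2.imwrite("pics/s8.png",cv2.resize(a,None,fx=3,fy=3,interpolation=2))
E
```

```text
t: 16.12
eef_pos: [0.5417, -0.166, 0.07]
ee_rot: [-0.068, -2.857, -0.012]
wrist_force: [-0.2, 0.1, -3.6]
width: 0.0161
gripper_force: 108.1
t: 16.75
eef_pos: [0.5634, -0.1679, 0.1414]
ee_rot: [-0.069, -2.865, -0.009]
wrist_force: [0.2, 0.8, -3.0]
width: 0.0164
gripper_force: 108.2
```

View pics/s8.png

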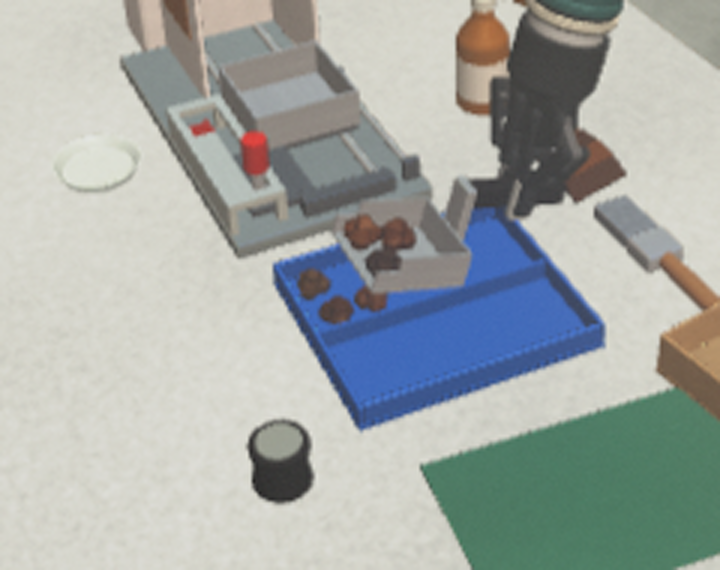

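All three lumps ride in the pan at (380,240), and the left compartment still has its three. Carrying them to the cup.

```bash
cat >> h.py <<'E'
def scoopR(yaw,tilt):
    "scoop x at yaw deg, tilt deg front down"
    a=np.radians(yaw); x=-np.array([np.cos(a),np.sin(a),0]); z=np.array([0,0,-1.]); y=np.cross(z,x)
    return Ro.from_matrix(np.c_[x,y,z])*Ro.from_euler("y",-tilt,degrees=True)
def lip_tcp(lip,yaw,tilt): 
    R=scoopR(yaw,tilt); return np.asarray(lip)-R.apply([.1405,0,.0445]),R
E
python3 - <<'E'
from h import *
print(rel(*lip_tcp([.5295,.218,.085],-1.7,40)), lip_tcp([.5295,.218,.085],-1.7,40)[0])
print(rel([.6085,.2157,.23],scoopR(-1.7,-16)))
E
```

```text
[-3.6500e-02  1.9253e+00 -3.7050e-01 -7.0000e-04 -1.5540e-01 -3.0000e-03] [0.60849041 0.21565562 0.20940064]
[-8.3000e-03  1.9255e+00 -4.6960e-01  8.0000e-04  2.0000e-04 -2.9000e-03]
```

```bash
python3 -m pendant '[[0,0.03,-0.15,0,0,0],[0,0.12,-0.3,0,0,-0.001],[0,0.27,-0.45,0,0,-0.002],[0,0.45,-0.47,0,0,-0.003],[0,0.65,-0.47,0,0,-0.003]]'; python3 -m pendant '[[0,0.2,0,0,0,0],[0,0.4,0,0,0,0],[0,0.6,0,0,0,0],[0,0.8,0,0,0,0],[0,0.95,0,0,0,0]]';python3 -m pendant '[[0,0.1,0,0,0,0],[0,0.2,0,0,0,0],[0,0.25,0,0,0,0],[0,0.25,0,0,0,0]]'; python3 - <<'E'
from h import *
print(rel([.6085,.2157,.23],scoopR(-1.7,-16)))
print(rel(*lip_tcp([.5295,.218,.085],-1.7,40)))
print(rel(*lip_tcp([.5295,.218,.090],-1.7,15)))
E
```

```text
t: 17.42
eef_pos: [0.5944, -0.0383, 0.2298]
ee_rot: [-0.043, -2.862, -0.013]
wrist_force: [0.1, 0.1, -3.4]
width: 0.0164
gripper_force: 108.1
t: 18.05
eef_pos: [0.5993, 0.1523, 0.2296]
ee_rot: [-0.041, -2.86, -0.012]
wrist_force: [-0.1, -0.3, -2.8]
width: 0.0165
gripper_force: 108.2
t: 18.55
eef_pos: [0.6018, 0.201, 0.2313]
ee_rot: [-0.041, -2.862, -0.013]
wrist_force: [-0.3, -0.6, -2.7]
width: 0.0164
gripper_force: 108.2
[-0.032   0.0744 -0.0022  0.0007  0.      0.0002]
[-0.0603  0.0737  0.0968  0.0008 -0.1555 -0.0002]
[-0.3326  0.0727  0.2271  0.0008 -0.0861  0.    ]
```

```bash
python3 -m pendant '[[-0.1,0.03,0.05,0,-0.02,0],[-0.2,0.05,0.1,0,-0.043,0],[-0.3,0.07,0.18,0,-0.065,0],[-0.333,0.073,0.227,0,-0.086,0],[-0.333,0.073,0.227,0,-0.086,0]]'; python3 -m pendant '[[0,0,0,0,0,0],[0,0,0,0,0,0]]'; python3 - <<'E'
from h import *
s=snapshot("side"); a=s["frame"][100:260,180:420,::-1]; cv2.imwrite("pics/s9.png",cv2.resize(a,None,fx=3,fy=3,interpolation=2))
print(rel(*lip_tcp([.5295,.218,.085],-1.7,28)))
print(rel(*lip_tcp([.5295,.218,.085],-1.7,42)))
E
```

```text
t: 19.18
eef_pos: [0.6489, 0.2123, 0.1659]
ee_rot: [0.044, 2.889, -0.003]
wrist_force: [-0.4, 0.4, -3.0]
width: 0.0166
gripper_force: 108.2
t: 19.42
eef_pos: [0.6562, 0.2143, 0.1719]
ee_rot: [0.046, 2.877, 0.003]
wrist_force: [0.6, 0.0, -2.0]
width: 0.0163
gripper_force: 108.3
[ 8.880e-02  1.000e-04 -1.202e-01  8.000e-04 -3.580e-02 -6.000e-04]
[ 0.1981  0.0006 -0.2628  0.0008 -0.0747 -0.0007]
```

View pics/s9.png

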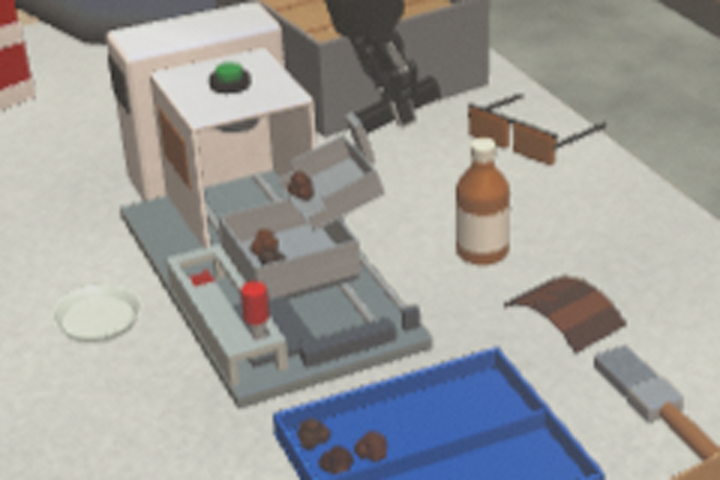

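Some lumps have already slid into the cup at (265,245), and one remains in the pan at (300,185). Tipping further.

```bash
python3 -m pendant '[[0.045,0,-0.06,0,-0.018,0],[0.089,0,-0.12,0,-0.036,0],[0.145,0,-0.19,0,-0.055,0],[0.198,0,-0.263,0,-0.0747,0],[0.198,0,-0.263,0,-0.0747,0]]'; python3 -m pendant '[[0,0,0,0,0,0],[0,0,0,0,0,0],[0,0,0,0,0,0]]'; python3 - <<'E'
from h import *
for n in("side","wrist"):
    s=snapshot(n); cv2.imwrite("pics/%s10.png"%n,s["frame"][:,:,::-1])
a=cv2.imread("pics/side10.png")[120:240,200:360]; b=cv2.imread("pics/wrist10.png")
cv2.imwrite("pics/c10.png",np.hstack([cv2.resize(a,(400,300),interpolation=2),cv2.resize(b,(400,300))]))
print(rel([.61,.20,.25],scoopR(-2.9,0)))
E
```

```text
t: 20.1
eef_pos: [0.5999, 0.2152, 0.2091]
ee_rot: [0.036, 2.412, -0.01]
wrist_force: [-0.9, 0.0, -1.4]
width: 0.0164
gripper_force: 108.3
t: 20.48
eef_pos: [0.6033, 0.2156, 0.2108]
ee_rot: [0.041, 2.41, -0.008]
wrist_force: [0.1, -0.8, -1.8]
width: 0.0164
gripper_force: 108.3
[-0.1619 -0.075  -0.1222  0.0019  0.1163  0.0027]
```

View pics/c10.png

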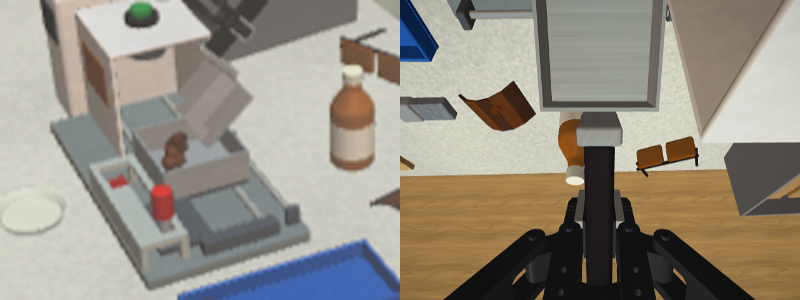

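The cup holds the lumps, with two visible at (175,150), and the pan looks empty. Back to the left compartment; from here on I check by numbers.

```bash
python3 -m pendant '[[-0.05,0,-0.04,0,0.03,0],[-0.1,0,-0.08,0,0.06,0],[-0.13,0,-0.11,0,0.09,0],[-0.16,-0.03,-0.122,0.001,0.116,0.002],[-0.16,-0.07,-0.122,0.002,0.116,0.003]]'; python3 -m pendant '[[0,0,0,0,0,0],[0,-0.2,0,0,0,0],[0,-0.5,0,0,0,0],[-0.1,-0.8,0,0,0,0],[-0.2,-1,0,0,0,0]]'; python3 - <<'E'
from h import *
print(rel([.665,-.0703,.19],scoopR(-2.9,2)))
E
```

```text
t: 21.2
eef_pos: [0.6127, 0.2008, 0.2504]
ee_rot: [0.084, 3.138, 0.002]
wrist_force: [0.2, -0.7, -3.5]
width: 0.016
gripper_force: 108.3
t: 21.82
eef_pos: [0.6381, -0.0023, 0.2498]
ee_rot: [0.081, 3.137, -0.0]
wrist_force: [-0.5, 0.7, -1.0]
width: 0.0163
gripper_force: 108.3
[-1.508e-01 -3.325e-01  2.995e-01 -0.000e+00 -5.000e-03 -2.000e-04]
```

```bash
python3 -m pendant '[[-0.07,-0.17,0.1,0,-0.005,0],[-0.15,-0.32,0.3,0,-0.005,0],[-0.15,-0.32,0.3,0,-0.005,0],[-0.15,-0.32,0.3,0,-0.005,0]]'; python3 -m pendant '[[0,0,0,0,0,0],[0,0,0,0,0,0]]'; cat >> h.py <<'E'
def pan_in_tool():
    s=snapshot("wrist"); P=pts(s); H=hsv(s); S,V=H[...,1],H[...,2]; st=r.state(); R0=Ro.from_rotvec(st["ee_rot"])
    q=R0.inv().apply((P-st["eef_pos"]).reshape(-1,3)); ok=(s["range_z"].ravel()>0)&(q[:,0]>.03)&(q[:,0]<.2)&(abs(q[:,1])<.06)&(q[:,2]<.06)&(q[:,2]>-.03)
    red=ok&(S.ravel()>90)&((H[...,0].ravel()<20)|(H[...,0].ravel()>170))
    g=ok&(S.ravel()<70)&(V.ravel()>50); q1=q[g]
    fl=q1[(q1[:,0]>.065)&(abs(q1[:,1])<.03)]
    print("pan y",np.percentile(q1[:,1],[.5,99.5]).round(4),"rect",rect(q1[:,:2]),"floor z fit (slope,at x=.1)",np.round(np.polyfit(fl[:,0]-.1,fl[:,2],1),4),"lump px",red.sum())
E
python3 - <<'E'
from h import *
pan_in_tool()
s=snapshot("scene"); P=pts(s);H=hsv(s);h,S=H[...,0],H[...,1]
m=(P[...,0]>.44)&(P[...,0]<.6)&(P[...,1]>.15)&(P[...,1]<.29)&(P[...,2]>.035)&(P[...,2]<.12)&(h<20)&(S>70)
k,l,st,c=cv2.connectedComponentsWithStats(m.astype(np.uint8)); print([(st[i,4],P[l==i].mean(0).round(3),P[l==i].max(0).round(3)) for i in range(1,k) if st[i,4]>4])
print(rel([.665,-.0703,.062],scoopR(-2.9,2)))
E
```

```text
t: 22.32
eef_pos: [0.665, -0.0653, 0.1898]
ee_rot: [0.08, 3.107, 0.0]
wrist_force: [-0.0, -0.4, -0.9]
width: 0.0162
gripper_force: 108.4
t: 22.58
eef_pos: [0.6661, -0.0651, 0.1913]
ee_rot: [0.078, 3.105, -0.001]
wrist_force: [0.3, -0.2, -2.7]
width: 0.0165
gripper_force: 108.4
pan y [-0.0422  0.0438] rect (array([82.3,  0.8]), array([82.7, 87.5]), 0.27) floor z fit (slope,at x=.1) [0.0019 0.0424] lump px 6
[(np.int32(40), array([0.485, 0.18 , 0.059]), array([0.493, 0.188, 0.067])), (np.int32(59), array([0.502, 0.226, 0.056]), array([0.512, 0.238, 0.07 ])), (np.int32(53), array([0.523, 0.256, 0.058]), array([0.531, 0.27 , 0.066]))]
[ 0.0256 -0.0248  0.6436  0.      0.     -0.    ]
```

Three lumps are confirmed in the cup below rim height, and the scoop is undisturbed in the grip.

```bash
python3 -m pendant '[[0,-0.025,0.2,0,0,0],[0,-0.025,0.4,0,0,0],[0,-0.025,0.6,0,0,0],[0,-0.025,0.64,0,0,0],[0,-0.025,0.64,0,0,0]]'; python3 -m pendant '[[0,0,0.02,0,0,0],[0,0,0.035,0,0,0],[0,0,0.035,0,0,0]]';python3 -m pendant '[[0,0,0.01,0,0,0],[0,0,0.015,0,0,0],[0,0,0.015,0,0,0]]'
```

```text
t: 23.3
eef_pos: [0.6695, -0.0711, 0.0619]
ee_rot: [0.08, 3.107, -0.001]
wrist_force: [-0.4, -0.1, -1.4]
width: 0.0167
gripper_force: 108.3
t: 23.68
eef_pos: [0.6699, -0.0714, 0.0554]
ee_rot: [0.08, 3.106, -0.001]
wrist_force: [-0.5, -0.4, -3.2]
width: 0.016
gripper_force: 108.4
t: 24.05
eef_pos: [0.6706, -0.0714, 0.0528]
ee_rot: [0.08, 3.106, -0.001]
wrist_force: [2.1, 0.1, 3.6]
width: 0.0167
gripper_force: 109.1
```

```bash
python3 -m pendant '[[0.06,0,-0.002,0,0,0],[0.13,0,-0.0045,0,0,0],[0.2,0,-0.007,0,0,0],[0.27,0,-0.0094,0,0,0],[0.27,0,-0.0094,0,0,0]]'; python3 -m pendant '[[0.05,0,-0.002,0,0,0],[0.1,0,-0.0035,0,0,0],[0.15,0,-0.005,0,0,0],[0.2,0,-0.007,0,0,0],[0.22,0,-0.0077,0,0,0]]'; python3 -m pendant '[[0.03,0,-0.001,0,0,0],[0.06,0,-0.002,0,0,0],[0.09,0,-0.003,0,0,0],[0.09,0,-0.003,0,0,0]]';  python3 -m pendant '[[0.02,0,0,0,0,0],[0.04,0,0,0,0,0],[0.04,0,0,0,0,0]]'
```

```text
t: 24.68
eef_pos: [0.6129, -0.0683, 0.0516]
ee_rot: [0.081, 3.11, -0.001]
wrist_force: [-1.6, -0.3, 4.0]
width: 0.0162
gripper_force: 109.4
t: 25.3
eef_pos: [0.5719, -0.0663, 0.0525]
ee_rot: [0.081, 3.105, -0.001]
wrist_force: [3.8, 0.1, 6.3]
width: 0.0163
gripper_force: 109.6
t: 25.8
eef_pos: [0.5539, -0.0654, 0.0525]
ee_rot: [0.081, 3.105, -0.001]
wrist_force: [2.0, 0.2, 5.4]
width: 0.0163
gripper_force: 109.5
t: 26.18
eef_pos: [0.5464, -0.065, 0.0524]
ee_rot: [0.081, 3.105, -0.001]
wrist_force: [3.3, 0.7, 6.8]
width: 0.0165
gripper_force: 109.6
```

```bash
python3 -m pendant '[[0.015,0,0,0,0,0],[0.03,0,0,0,0,0],[0.03,0,0,0,0,0]]'; python3 -m pendant '[[0.015,0,0,0,0,0],[0.02,0,0,0,0,0],[0.02,0,0,0,0,0]]'; python3 - <<'E'
from h import *
s=snapshot("side"); P=pts(s);H=hsv(s);h,S=H[...,0],H[...,1]
m=(P[...,0]>.38)&(P[...,0]<.6)&(P[...,1]>-.13)&(P[...,1]<.03)&(P[...,2]>.008)&(P[...,2]<.07)&((h<20)|(h>170))&(S>70)
k,l,st,c=cv2.connectedComponentsWithStats(m.astype(np.uint8)); print([(st[i,4],P[l==i].mean(0).round(3)) for i in range(1,k) if st[i,4]>4])
E
```

```text
t: 26.55
eef_pos: [0.544, -0.0649, 0.0539]
ee_rot: [0.081, 3.097, -0.002]
wrist_force: [7.6, 0.4, 5.8]
width: 0.0162
gripper_force: 109.6
t: 26.92
eef_pos: [0.5434, -0.065, 0.0553]
ee_rot: [0.081, 3.09, -0.003]
wrist_force: [12.2, 1.1, 6.2]
width: 0.0162
gripper_force: 109.6
[(np.int32(6), array([ 0.418, -0.042,  0.034])), (np.int32(67), array([ 0.434, -0.075,  0.029])), (np.int32(9), array([ 0.414, -0.046,  0.026]))]
```

At the wall, with the same force signature as before. Tilt and lift.

```bash
python3 -m pendant '[[-0.025,0,0,0,0.012,0],[-0.035,0,-0.01,0,0.024,0],[-0.045,0,-0.03,0,0.036,0],[-0.055,0,-0.06,0,0.048,0],[-0.06,0,-0.1,0,0.05,0]]'; python3 -m pendant '[[0,0,-0.1,0,0,0],[0,0,-0.2,0,0,0],[0,0,-0.3,0,0,0],[0,0,-0.35,0,0,0],[0,0,-0.35,0,0,0]]'; cat > look.py <<'E'
from h import *
for n in ("side","scene"):
    s=snapshot(n); P=pts(s);H=hsv(s);h,S=H[...,0],H[...,1]
    m=(P[...,0]>.3)&(P[...,0]<.65)&(P[...,1]>-.3)&(P[...,1]<.29)&(P[...,2]>.008)&(P[...,2]<.2)&((h<20)|(h>170))&(S>70)
    k,l,st,c=cv2.connectedComponentsWithStats(m.astype(np.uint8)); print(n,*[(int(st[i,4]),P[l==i].mean(0).round(3).tolist(),P[l==i].max(0).round(3).tolist()) for i in range(1,k) if st[i,4]>6],sep="\n ")
E
python3 look.py
```

```text
t: 27.6
eef_pos: [0.5461, -0.0647, 0.0697]
ee_rot: [-0.074, -2.857, -0.012]
wrist_force: [0.1, -0.0, -3.0]
width: 0.0165
gripper_force: 108.1
t: 28.22
eef_pos: [0.5675, -0.0661, 0.1403]
ee_rot: [-0.074, -2.863, -0.01]
wrist_force: [0.2, -0.6, -2.9]
width: 0.0165
gripper_force: 108.1
side
 (88, [0.499, 0.23, 0.057], [0.52, 0.257, 0.068])
 (27, [0.411, 0.203, 0.055], [0.421, 0.216, 0.059])
 (121, [0.427, 0.088, 0.09], [0.467, 0.188, 0.11])
 (11, [0.434, -0.048, 0.145], [0.438, -0.04, 0.147])
 (46, [0.457, -0.075, 0.145], [0.474, -0.064, 0.155])
scene
 (45, [0.449, -0.039, 0.144], [0.456, -0.027, 0.152])
 (106, [0.436, 0.09, 0.092], [0.445, 0.101, 0.108])
 (39, [0.414, 0.206, 0.053], [0.427, 0.218, 0.057])
 (38, [0.484, 0.179, 0.06], [0.492, 0.188, 0.068])
 (56, [0.502, 0.226, 0.057], [0.513, 0.237, 0.07])
 (52, [0.523, 0.256, 0.058], [0.53, 0.267, 0.067])
```

```bash
python3 -m pendant '[[0,0.03,-0.15,0,0,0],[0,0.12,-0.3,0,0,-0.001],[0,0.27,-0.45,0,0,-0.002],[0,0.45,-0.47,0,0,-0.003],[0,0.65,-0.47,0,0,-0.003]]'; python3 -m pendant '[[0,0.2,0,0,0,0],[0,0.4,0,0,0,0],[0,0.55,0,0,0,0],[0,0.65,0,0,0,0],[0,0.65,0,0,0,0]]'; python3 - <<'E'
from h import *
print(r.state()["eef_pos"]);print(rel(*lip_tcp([.5395,.214,.095],-1.7,13)))
E
```

```text
t: 28.95
eef_pos: [0.5992, 0.0631, 0.2288]
ee_rot: [-0.048, -2.86, -0.014]
wrist_force: [0.4, -0.4, -3.8]
width: 0.0163
gripper_force: 108.1
t: 29.58
eef_pos: [0.6031, 0.1932, 0.229]
ee_rot: [-0.045, -2.859, -0.013]
wrist_force: [0.6, -0.9, -2.4]
width: 0.0163
gripper_force: 108.1
[0.60309342 0.19324299 0.22896531]
[-3.832e-01  9.350e-02  1.965e-01  8.000e-04 -8.110e-02 -3.000e-04]
```

```bash
python3 -m pendant '[[-0.1,0.03,0.05,0,-0.02,0],[-0.2,0.05,0.08,0,-0.043,0],[-0.32,0.09,0.15,0,-0.065,0],[-0.383,0.093,0.197,0,-0.081,0],[-0.383,0.093,0.197,0,-0.081,0]]'; python3 -m pendant '[[0,0,0,0,0,0],[0,0,0,0,0,0]]'; python3 - <<'E'
from h import *
for t in(20,28,36,44): print(rel(*lip_tcp([.5395,.214,.092],-1.7,t)))
E
```

```text
t: 30.2
eef_pos: [0.6635, 0.2072, 0.168]
ee_rot: [0.05, 2.92, -0.002]
wrist_force: [-0.1, -0.0, -2.6]
width: 0.0168
gripper_force: 108.1
t: 30.45
eef_pos: [0.6683, 0.2088, 0.1724]
ee_rot: [0.051, 2.912, 0.003]
wrist_force: [-0.0, 0.2, -2.0]
width: 0.0164
gripper_force: 108.1
[ 0.0482  0.0067 -0.0597  0.0007 -0.0191 -0.001 ]
[ 0.0971  0.0068 -0.1501  0.0006 -0.0413 -0.0011]
[ 0.1582  0.0068 -0.2328  0.0006 -0.0635 -0.0011]
[ 0.2302  0.0067 -0.3062  0.0005 -0.0857 -0.0012]
```

```bash
python3 -m pendant '[[0.048,0,-0.06,0,-0.019,0],[0.097,0,-0.15,0,-0.041,0],[0.158,0,-0.233,0,-0.0635,0],[0.23,0,-0.306,0,-0.0857,0],[0.23,0,-0.306,0,-0.0857,0]]'; python3 -m pendant '[[0,0,0,0,0,0],[0,0,0,0,0,0],[0,0,0,0,0,0]]'; python3 - <<'E'
from h import *
pan_in_tool()
print(rel([.61,.20,.26],scoopR(-2.9,0)))
E
```

```text
t: 31.08
eef_pos: [0.6067, 0.2105, 0.2202]
ee_rot: [0.042, 2.374, -0.011]
wrist_force: [0.3, 0.0, -1.6]
width: 0.016
gripper_force: 108.4
t: 31.45
eef_pos: [0.6094, 0.2108, 0.221]
ee_rot: [0.044, 2.374, -0.01]
wrist_force: [0.6, 0.5, -2.0]
width: 0.0164
gripper_force: 108.4
pan y [-0.0422  0.0439] rect (array([78.7,  0.9]), array([91.3, 87.6]), 0.01) floor z fit (slope,at x=.1) [0.0407 0.046 ] lump px 21
[-0.1409 -0.0525 -0.1377  0.0018  0.122   0.002 ]
```

```bash
python3 -m pendant '[[-0.04,0,-0.04,0,0.03,0],[-0.08,0,-0.08,0,0.06,0],[-0.11,0,-0.12,0,0.09,0],[-0.14,-0.03,-0.138,0.001,0.122,0.002],[-0.14,-0.05,-0.138,0.002,0.122,0.002]]'; python3 -m pendant '[[0,0,0,0,0,0],[0,-0.2,0,0,0,0],[0,-0.5,0,0,0,0],[0,-0.8,0,0,0,0],[0,-1,0,0,0,0]]'; python3 -m pendant '[[0,-0.2,0,0,0,0],[0,-0.4,0,0,0,0],[0,-0.4,0,0,0,0]]';  python3 look.py; python3 -c "
from h import *
s=snapshot('scene'); a=s['frame'][170:260,330:500,::-1]; b=snapshot('side')['frame'][130:260,200:400,::-1]
cv2.imwrite('pics/fin.png',np.hstack([cv2.resize(a,(400,300),interpolation=2),cv2.resize(b,(400,300),interpolation=2)]))
pan_in_tool()"
```

```text
t: 32.12
eef_pos: [0.6122, 0.2003, 0.2616]
ee_rot: [0.08, 3.14, 0.001]
wrist_force: [0.6, -0.3, -2.0]
width: 0.0165
gripper_force: 108.3
t: 32.75
eef_pos: [0.598, -0.001, 0.2594]
ee_rot: [0.078, 3.139, -0.004]
wrist_force: [0.4, 0.6, -2.5]
width: 0.016
gripper_force: 108.3
t: 33.12
eef_pos: [0.5942, -0.0811, 0.2594]
ee_rot: [0.083, 3.139, -0.004]
wrist_force: [0.1, 1.6, -1.8]
width: 0.0165
gripper_force: 108.4
side
 (106, [0.499, 0.219, 0.061], [0.522, 0.261, 0.083])
 (8, [0.548, 0.208, 0.057], [0.553, 0.211, 0.063])
 (28, [0.412, 0.204, 0.055], [0.422, 0.214, 0.059])
 (121, [0.427, 0.088, 0.09], [0.469, 0.184, 0.11])
scene
 (106, [0.436, 0.09, 0.092], [0.444, 0.101, 0.107])
 (37, [0.415, 0.205, 0.054], [0.426, 0.217, 0.059])
 (188, [0.506, 0.199, 0.063], [0.523, 0.238, 0.082])
 (56, [0.523, 0.257, 0.058], [0.532, 0.27, 0.067])
pan y [-0.0423  0.0436] rect (array([77.8,  0.7]), array([94.7, 87.5]), 0.07) floor z fit (slope,at x=.1) [0.0419 0.0469] lump px 12
```

```bash
python3 -c "
from h import *
print(rel([.579,-.363,.15],scoopR(-8.8,-2.4)))"
```

```text
[ 1.0800e-02 -1.4281e+00  5.4970e-01 -5.0000e-04  6.7000e-03  1.6800e-02]
```

```bash
python3 -m pendant '[[0,-0.2,0,0,0.003,0.008],[0,-0.45,0.05,0,0.0067,0.0168],[0,-0.7,0.2,0,0.0067,0.0168],[0.005,-0.9,0.35,0,0.0067,0.0168],[0.005,-1,0.45,0,0.0067,0.0168]]'; python3 -m pendant '[[0,-0.2,0.05,0,0,0],[0.005,-0.43,0.1,0,0,0],[0.005,-0.43,0.1,0,0,0],[0.005,-0.43,0.1,0,0,0],[0.005,-0.43,0.1,0,0,0]]'; python3 -c "
from h import *
pan_in_tool()
print(rel([.579,-.363,.051],scoopR(-8.8,-2.4)))"
```

```text
t: 34.0
eef_pos: [0.5837, -0.2793, 0.1681]
ee_rot: [-0.241, -3.089, -0.001]
wrist_force: [0.1, 1.2, -2.0]
width: 0.0161
gripper_force: 108.4
t: 34.62
eef_pos: [0.5699, -0.3621, 0.1509]
ee_rot: [-0.238, -3.091, 0.0]
wrist_force: [-0.2, 0.1, -2.0]
width: 0.0163
gripper_force: 108.5
pan y [-0.0423  0.0437] rect (array([85.8,  0.6]), array([87.9, 78.1]), 89.99) floor z fit (slope,at x=.1) [0.0426 0.047 ] lump px 5
[-6.640e-02  4.600e-03  4.974e-01 -5.000e-04  1.000e-04 -0.000e+00]
```

```bash
python3 -m pendant '[[-0.03,0,0.15,0,0,0],[-0.066,0,0.3,0,0,0],[-0.066,0,0.45,0,0,0],[-0.066,0,0.497,0,0,0],[-0.066,0,0.497,0,0,0]]'; python3 -m pendant '[[0,0,0.008,0,0,0],[0,0,0.016,0,0,0],[0,0,0.016,0,0,0]]'
```

```text
t: 35.3
eef_pos: [0.5778, -0.3645, 0.0503]
ee_rot: [-0.239, -3.089, -0.0]
wrist_force: [0.3, -0.3, -1.5]
width: 0.0162
gripper_force: 108.5
t: 35.67
eef_pos: [0.5781, -0.3656, 0.0481]
ee_rot: [-0.241, -3.091, 0.001]
wrist_force: [0.6, -0.4, -2.5]
width: 0.0163
gripper_force: 108.5
```

```bash
python3 -m pendant '[[0,0,0.006,0,0,0],[0,0,0.006,0,0,0],[0,0,0.006,0,0,0]]'; python3 -m pendant '[[0,0,0.006,0,0,0],[0,0,0.006,0,0,0],[0,0,0.006,0,0,0]]'
```

```text
t: 36.05
eef_pos: [0.5783, -0.3657, 0.0472]
ee_rot: [-0.241, -3.092, 0.002]
wrist_force: [0.2, 0.0, 5.6]
width: 0.0163
gripper_force: 109.5
t: 36.42
eef_pos: [0.5786, -0.3659, 0.047]
ee_rot: [-0.241, -3.092, 0.002]
wrist_force: [0.2, 1.5, 9.5]
width: 0.0165
gripper_force: 110.3
```

Scoop is resting on the mat. Release and retreat.

```bash
python3 -m pendant '[[0,0,-0.006,0,0,0],[0,0,-0.006,0,0,0],[0,0,-0.006,0,0,0],[0,0,-0.006,0,0,0],[0,0,-0.006,0,0,0]]' 0;  python3 -m pendant '[[0,0,-0.1,0,0,0],[0,0,-0.3,0,0,0],[0,0,-0.6,0,0,0],[0,0,-0.9,0,0,0],[0,0,-0.9,0,0,0]]'; python3 - <<'E'
from h import *
for n in("side","wrist"):
    s=snapshot(n); P=pts(s); H=hsv(s); V=H[...,2]
    m=(P[...,0]>.35)&(P[...,0]<.75)&(P[...,1]>-.5)&(P[...,1]<-.25)&(s["range_z"]>0)
    d=m&(P[...,2]>.055)&(P[...,2]<.085)&(V<75); q=P[d]; print(n,"handle",len(q),rect(q[:,:2]),np.percentile(q[:,2],[50,99]).round(4))
    m&=(P[...,2]<.012)&(H[...,1]<60); 
print(rel([.46,.06,.24],down(88.3)))
E
```

```text
t: 37.05
eef_pos: [0.5776, -0.3652, 0.0459]
ee_rot: [-0.24, -3.09, 0.0]
wrist_force: [0.3, 1.2, -0.4]
width: 0.0855
gripper_force: 0.0
t: 37.67
eef_pos: [0.5893, -0.3684, 0.2366]
ee_rot: [-0.242, -3.104, 0.013]
wrist_force: [0.2, -0.5, 0.1]
width: 0.0856
gripper_force: 0.0
side handle 285 (array([ 577.6, -368.2]), array([18.3, 90. ]), 82.31) [0.0733 0.0798]
wrist handle 1920 (array([ 573.9, -364.6]), array([ 20.3, 102.4]), 81.02) [0.0765 0.0784]
[ 9.5440e-01  2.0085e+00 -2.9100e-02 -5.0000e-04 -6.0000e-03 -2.0000e-02]
```

The scoop lies flat where it was: handle top at 77 mm, same position. Now back to the knob.

```bash
python3 -m pendant '[[0.05,0.25,-0.05,0,-0.003,-0.01],[0.15,0.5,-0.05,0,-0.006,-0.02],[0.3,0.75,-0.05,0,-0.006,-0.02],[0.4,1,-0.05,0,-0.006,-0.02],[0.4,1,-0.05,0,-0.006,-0.02]]'; python3 -m pendant '[[0.2,0.3,0,0,0,0],[0.4,0.6,0,0,0,0],[0.6,0.9,0,0,0,0],[0.65,1,0,0,0,0],[0.65,1,0,0,0,0]]'; python3 -m pendant '[[0,0,0,0,0,0],[0,0,0,0,0,0]]'; python3 - <<'E'
from h import *
s=snapshot("wrist"); cv2.imwrite("pics/w14.png",s["frame"][:,:,::-1]); P=pts(s);H=hsv(s);h,S=H[...,0],H[...,1]
m=((h<6)|(h>174))&(S>130)&(P[...,2]>.1)&(P[...,2]<.115)&(s["range_z"]>0); q=P[m]; print(len(q),rect(q[:,:2]))
c=rect(q[:,:2])[0]/1000; print(r.state()["eef_pos"],rel([c[0],c[1],.073],down(88.3)))
E
```

```text
t: 38.4
eef_pos: [0.5355, -0.1524, 0.237]
ee_rot: [-0.04, -3.133, -0.002]
wrist_force: [0.6, -1.1, -0.7]
width: 0.0855
gripper_force: 0.0
t: 39.02
eef_pos: [0.4118, 0.0494, 0.238]
ee_rot: [-0.04, -3.135, 0.001]
wrist_force: [1.1, -0.6, -0.4]
width: 0.0852
gripper_force: 0.0
t: 39.28
eef_pos: [0.4142, 0.0467, 0.2388]
ee_rot: [-0.049, -3.136, 0.002]
wrist_force: [0.1, 0.3, 0.5]
width: 0.0852
gripper_force: 0.0
649 (array([427.3,  90.9]), array([24.4, 24. ]), 88.55)
[0.41418441 0.04670458 0.23880601] [-6.280e-02  2.237e-01  8.285e-01 -2.000e-04 -8.000e-04 -3.000e-04]
```

View pics/w14.png

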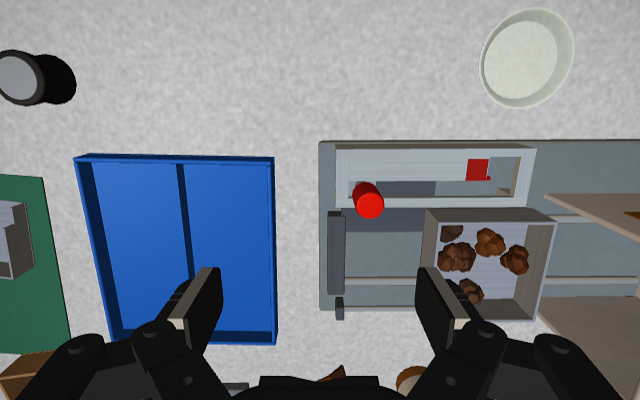

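The tray is empty. The cup holds the lumps, five blobs with the one at (457,257) stacked on another (top at 83 mm, versus about 68 mm for a single layer), and no lump lies elsewhere. Gripping the knob.

```bash
python3 -m pendant '[[-0.066,0.224,0.2,0,0,0],[-0.066,0.224,0.4,0,0,0],[-0.066,0.224,0.65,0,0,0],[-0.066,0.224,0.8285,0,0,0],[-0.066,0.224,0.8285,0,0,0]]' 0; python3 -m pendant '[[0,0,0,0,0,0],[0,0,0,0,0,0],[0,0,0,0,0,0],[0,0,0,0,0,0],[0,0,0,0,0,0]]' 1 60
```

```text
t: 39.95
eef_pos: [0.4246, 0.0909, 0.0702]
ee_rot: [-0.049, -3.129, 0.003]
wrist_force: [1.1, 0.3, 1.1]
width: 0.0852
gripper_force: 0.0
t: 40.58
eef_pos: [0.4286, 0.0918, 0.0749]
ee_rot: [-0.046, -3.139, 0.002]
wrist_force: [-2.6, -2.7, 4.9]
width: 0.0246
gripper_force: 58.4
```

```bash
python3 -m pendant '[[0,0.04,0,0,0,0],[0,0.12,0,0,0,0],[0,0.22,0,0,0,0],[0,0.32,0,0,0,0],[0,0.42,0,0,0,0]]'; python3 -m pendant '[[0,0.09,0,0,0,0],[0,0.17,0,0,0,0],[0,0.23,0,0,0,0],[0,0.27,0,0,0,0],[0,0.28,0,0,0,0]]'; python3 -m pendant '[[0,0,0,0,0,0],[0,0,0,0,0,0]]'
```

```text
t: 41.2
eef_pos: [0.4307, 0.1754, 0.0749]
ee_rot: [-0.045, -3.139, 0.005]
wrist_force: [-0.3, -8.3, 8.1]
width: 0.0247
gripper_force: 59.0
t: 41.82
eef_pos: [0.4322, 0.2309, 0.0749]
ee_rot: [-0.044, -3.138, 0.006]
wrist_force: [-1.2, -10.4, 10.1]
width: 0.0249
gripper_force: 59.2
t: 42.08
eef_pos: [0.4322, 0.2305, 0.0749]
ee_rot: [-0.044, -3.138, 0.005]
wrist_force: [-1.1, -10.2, 10.7]
width: 0.0246
gripper_force: 59.2
```

```bash
python3 -m pendant '[[0.03,0,0,0,0,0],[0.07,0,0,0,0,0],[0.105,0,0,0,0,0],[0.115,0,0,0,0,0],[0.115,0,0,0,0,0]]'
```

```text
t: 42.7
eef_pos: [0.4111, 0.2313, 0.075]
ee_rot: [0.044, 3.14, -0.005]
wrist_force: [5.9, -10.2, 4.5]
width: 0.0246
gripper_force: 58.8
```

```bash
python3 -m pendant '[[0,-0.02,0,0,0,0],[0,-0.04,0,0,0,0],[0,-0.055,0,0,0,0],[0,-0.055,0,0,0,0]]'
```

```text
t: 43.2
eef_pos: [0.4109, 0.221, 0.075]
ee_rot: [0.045, 3.14, -0.002]
wrist_force: [5.3, -6.7, 2.1]
width: 0.0249
gripper_force: 59.2
```

```bash
python3 -m pendant '[[0,-0.02,0,0,0,0],[0,-0.03,0,0,0,0],[0,-0.03,0,0,0,0]]'; python3 -m pendant '[[0,0,0,0,0,0],[0,0,0,0,0,0],[0,0,0,0,0,0],[0,0,0,0,0,0],[0,0,-0.1,0,0,0]]' 0; python3 -m pendant '[[0,0,-0.2,0,0,0],[0,0,-0.5,0,0,0],[0,0,-0.8,0,0,0],[0,0,-0.8,0,0,0],[0,0,-0.8,0,0,0]]'; python3 - <<'E'
from h import *
s=snapshot("wrist"); P=pts(s);H=hsv(s);h,S=H[...,0],H[...,1]
m=((h<6)|(h>174))&(S>130)&(P[...,2]>.1)&(P[...,2]<.115)&(s["range_z"]>0); q=P[m]; print("knob",len(q),rect(q[:,:2]))
s=snapshot("scene"); P=pts(s);H=hsv(s);h,S=H[...,0],H[...,1]
m=(abs(P[...,0]-.52)<.05)&(abs(P[...,1]-.365)<.05)&(P[...,2]>.19)&(h>40)&(h<95)&(S>100);q=P[m];print(" btn",len(q),rect(q[:,:2]),q[:,2].max())
print(rel([.522,.364,.30],down(88.3)))
E
```

```text
t: 43.58
eef_pos: [0.4109, 0.2204, 0.0751]
ee_rot: [0.049, 3.139, 0.014]
wrist_force: [3.8, 16.2, -6.3]
width: 0.0246
gripper_force: 59.3
t: 44.2
eef_pos: [0.4064, 0.2149, 0.0919]
ee_rot: [-0.047, -3.133, 0.004]
wrist_force: [-0.0, 0.3, -1.0]
width: 0.0854
gripper_force: 0.0
t: 44.82
eef_pos: [0.4086, 0.2157, 0.2531]
ee_rot: [-0.047, -3.137, 0.001]
wrist_force: [-0.9, -0.4, -0.7]
width: 0.0854
gripper_force: 0.0
knob 602 (array([409.9, 221.8]), array([24.4, 24.5]), 87.86)
 btn 82 (array([526.4, 367.1]), array([29.9, 24.8]), 89.91) 0.20153679063025084
[-5.476e-01  7.599e-01 -2.493e-01 -3.000e-04 -1.200e-03 -0.000e+00]
```

The knob stays home by itself at (0.410,0.222). Now the start button, with the gripper closed.

```bash
python3 -m pendant '[[-0.1,0,-0.3,0,0,0],[-0.3,0.2,-0.4,0,0,0],[-0.5,0.4,-0.4,0,0,0],[-0.7,0.6,-0.4,0,0,0],[-0.95,0.76,-0.4,0,0,0]]' 1 60; python3 -m pendant '[[0,0,0,0,0,0],[0,0,0,0,0,0],[0,0,0,0,0,0],[0,0,0,0,0,0]]'; python3 - <<'E'
from h import *
s=snapshot("wrist"); P=pts(s);H=hsv(s);h,S=H[...,0],H[...,1]
m=(abs(P[...,0]-.52)<.06)&(abs(P[...,1]-.365)<.06)&(P[...,2]>.19)&(P[...,2]<.23)&(h>40)&(h<95)&(S>100);q=P[m];print(" btn",len(q),rect(q[:,:2]),np.percentile(q[:,2],[5,50,95]))
t=q[q[:,2]>.198]; print(rect(t[:,:2]))
c=rect(q[:,:2])[0]/1000; print(r.state()["eef_pos"],rel([c[0],c[1],.225],down(88.3)))
E
```

```text
t: 45.55
eef_pos: [0.6037, 0.3636, 0.3295]
ee_rot: [-0.045, -3.133, 0.003]
wrist_force: [0.8, 0.7, 0.3]
width: 0.0002
gripper_force: 0.0
t: 46.05
eef_pos: [0.6028, 0.3617, 0.334]
ee_rot: [-0.047, -3.138, -0.001]
wrist_force: [0.2, -0.3, 0.6]
width: -0.0001
gripper_force: 0.0
 btn 1164 (array([520.4, 368.6]), array([29.4, 29. ]), 88.84) [0.19778639 0.19971023 0.20088344]
(array([520.6, 368.5]), array([28.1, 28.5]), 42.19)
[0.60294098 0.36174461 0.33400729] [ 4.121e-01  2.170e-02  5.462e-01  1.000e-04 -4.000e-04 -0.000e+00]
```

```bash
python3 -m pendant '[[0.2,0.022,0.1,0,0,0],[0.41,0.03,0.3,0,0,0],[0.41,0.03,0.5,0,0,0],[0.41,0.03,0.54,0,0,0],[0.41,0.03,0.54,0,0,0]]'; python3 -m pendant '[[0,0,0,0,0,0],[0,0,0.04,0,0,0],[0,0,0.08,0,0,0],[0,0,0.11,0,0,0],[0,0,0.11,0,0,0]]'
```

```text
t: 46.72
eef_pos: [0.5217, 0.3705, 0.2256]
ee_rot: [-0.047, -3.137, 0.0]
wrist_force: [0.6, -0.0, -0.6]
width: 0.0001
gripper_force: 0.0
t: 47.35
eef_pos: [0.5207, 0.3702, 0.2015]
ee_rot: [-0.046, -3.135, 0.003]
wrist_force: [-0.9, 0.7, 0.5]
width: -0.0003
gripper_force: 0.0
```

```bash
python3 -m pendant '[[0,0,0.015,0,0,0],[0,0,0.03,0,0,0],[0,0,0.03,0,0,0]]'; python3 -m pendant '[[0,0,0.015,0,0,0],[0,0,0.015,0,0,0],[0,0,0.015,0,0,0]]';
```

```text
t: 47.72
eef_pos: [0.5214, 0.3707, 0.1973]
ee_rot: [-0.046, -3.138, 0.0]
wrist_force: [-0.5, -0.8, 3.1]
width: -0.0003
gripper_force: 1.5
t: 48.1
eef_pos: [0.5215, 0.3708, 0.1943]
ee_rot: [-0.046, -3.138, -0.0]
wrist_force: [-0.1, -0.4, 5.4]
width: 0.0002
gripper_force: 2.3
```

```bash
python3 -m pendant '[[0,0,0.01,0,0,0],[0,0,0.015,0,0,0],[0,0,0.015,0,0,0]]'
```

```text
t: 48.48
eef_pos: [0.5215, 0.3708, 0.1939]
ee_rot: [-0.046, -3.138, -0.001]
wrist_force: [-5.1, -3.0, 14.8]
width: -0.0001
gripper_force: 7.5
```

Fully down: it stopped at 0.194 m and the force jumped. Back off and do a final check.

```bash
python3 -m pendant '[[0,0,-0.05,0,0,0],[0,0,-0.3,0,0,0],[0,0,-0.6,0,0,0],[0,0,-0.6,0,0,0]]'; python3 -m pendant '[[0.3,0.2,0,0,0,0],[0.6,0.4,0,0,0,0],[0.8,0.6,0,0,0,0],[0.8,0.6,0,0,0,0],[0.8,0.6,0,0,0,0]]'; python3 - <<'E'
from h import *
s=snapshot("side"); P=pts(s); H=hsv(s); h,S,V=H[...,0],H[...,1],H[...,2]; ok=s["range_z"]>0
def bx(x0,x1,y0,y1,z0,z1): return ok&(P[...,0]>x0)&(P[...,0]<x1)&(P[...,1]>y0)&(P[...,1]<y1)&(P[...,2]>z0)&(P[...,2]<z1)
q=P[bx(.35,.5,.03,.3,.1,.115)&((h<6)|(h>174))&(S>130)]; print("knob",q.mean(0))
q=P[bx(.35,.75,-.5,-.25,.055,.085)&(V<75)]; print("handle",rect(q[:,:2]),q[:,2].max())
m=bx(.3,.66,-.3,.43,.006,.16)&((h<20)|(h>170))&(S>70)
k,l,st,c=cv2.connectedComponentsWithStats(m.astype(np.uint8))
for i in range(1,k):
    if st[i,4]>6: print(st[i,4],P[l==i].mean(0).round(3),P[l==i].max(0).round(3))
E
```

```text
t: 48.98
eef_pos: [0.5242, 0.3723, 0.3173]
ee_rot: [0.046, 3.137, 0.009]
wrist_force: [0.2, -0.4, -0.5]
width: -0.0001
gripper_force: 0.0
t: 49.6
eef_pos: [0.3645, 0.4954, 0.3099]
ee_rot: [-0.043, -3.136, 0.004]
wrist_force: [0.3, -0.1, -0.3]
width: -0.0002
gripper_force: 0.0
knob [0.40992583 0.21569706 0.10490464]
handle (array([ 536.6, -431.8]), array([18. , 90.6]), 66.91) 0.08022490393853361
128 [0.45  0.372 0.116] [0.453 0.427 0.148]
93 [0.503 0.353 0.06 ] [0.529 0.395 0.081]
7 [0.553 0.338 0.058] [0.559 0.342 0.063]
108 [0.409 0.216 0.091] [0.45  0.365 0.109]
30 [0.412 0.205 0.054] [0.421 0.222 0.058]
86 [ 0.655 -0.288  0.028] [ 0.658 -0.275  0.049]
```

The lever holds and the lumps went home with the cup. However, the scoop has been knocked: its handle is now at (0.537,-0.432), yaw -23°, and its front hangs off the mat. I'll put it back.

```bash
python3 -m pendant '[[0,0,0,0,0,0],[0,0,0,0,0,0]]' 0; python3 -c "
from h import *
print(rel([.57,-.44,.27],down(67.5)))"
```

```text
t: 49.9
eef_pos: [0.3665, 0.4944, 0.3112]
ee_rot: [-0.05, -3.137, 0.001]
wrist_force: [-0.5, 0.1, 0.1]
width: 0.0358
gripper_force: 0.0
[-1.1656e+00 -4.6372e+00  2.0530e-01 -3.0000e-04 -7.0000e-04  5.7500e-02]
```

```bash
python3 -m pendant '[[-0.1,-0.2,0,0,0,0],[-0.2,-0.5,0,0,0,0.01],[-0.4,-0.8,0,0,0,0.02],[-0.6,-1,0,0,0,0.0575],[-0.6,-1,0,0,0,0.0575]]' 0; python3 -m pendant '[[0,-0.3,0,0,0,0],[0,-0.6,0,0,0,0],[0,-0.9,0,0,0,0],[0,-1,0,0,0,0],[0,-1,0,0,0,0]]';python3 -m pendant '[[0,-0.3,0,0,0,0],[0,-0.6,0,0,0,0],[0,-0.9,0,0,0,0],[0,-1,0,0,0,0],[0,-1,0,0,0,0]]'; python3 -c "
from h import *
print(r.state()['eef_pos'],rel([.57,-.44,.27],down(67.5)))"
```

```text
t: 50.52
eef_pos: [0.4822, 0.2875, 0.3112]
ee_rot: [-0.624, -3.076, 0.003]
wrist_force: [0.3, 0.5, 0.4]
width: 0.0854
gripper_force: 0.0
t: 51.15
eef_pos: [0.403, 0.1053, 0.3119]
ee_rot: [-0.616, -3.078, 0.001]
wrist_force: [0.8, 0.5, 0.3]
width: 0.0854
gripper_force: 0.0
t: 51.78
eef_pos: [0.3273, -0.0788, 0.3121]
ee_rot: [-0.615, -3.077, 0.001]
wrist_force: [0.2, 0.1, -0.3]
width: 0.0851
gripper_force: 0.0
[ 0.32725927 -0.07880509  0.31210167] [-1.8153e+00 -1.2004e+00  2.0660e-01 -3.0000e-04 -5.0000e-04 -3.0000e-04]
```

```bash
python3 -m pendant '[[-0.3,-0.15,0,0,0,0],[-0.55,-0.3,0,0,0,0],[-0.8,-0.5,0.05,0,0,0],[-1,-0.65,0.1,0,0,0],[-1,-0.65,0.1,0,0,0]]'; python3 -m pendant '[[-0.2,-0.15,0,0,0,0],[-0.4,-0.3,0.05,0,0,0],[-0.6,-0.45,0.1,0,0,0],[-0.8,-0.55,0.1,0,0,0],[-0.8,-0.55,0.1,0,0,0]]';python3 -m pendant '[[0,0,0,0,0,0],[0,0,0,0,0,0]]'; python3 - <<'E'
from h import *
s=snapshot("wrist"); P=pts(s); H=hsv(s); V=H[...,2]
d=(s["range_z"]>0)&(P[...,0]>.42)&(P[...,0]<.64)&(P[...,1]>-.52)&(P[...,1]<-.36)&(P[...,2]>.06)&(P[...,2]<.085); q=P[d]; print("all",len(q),rect(q[:,:2]),np.percentile(q[:,2],[50,99]))
q=P[d&(V<75)];R=rect(q[:,:2]);print("dark",len(q),R)
q2=P[d]; u,_,vt=np.linalg.svd(q2[:,:2]-q2[:,:2].mean(0),full_matrices=False); print(np.degrees(np.arctan2(vt[0,1],vt[0,0])))
c=R[0]/1000; print(r.state()["eef_pos"],rel([c[0],c[1],.0465],down(67.5)))
E
```

```text
t: 52.4
eef_pos: [0.4643, -0.2752, 0.2884]
ee_rot: [-0.61, -3.074, -0.001]
wrist_force: [-0.6, 1.5, -0.2]
width: 0.0855
gripper_force: 0.0
t: 53.02
eef_pos: [0.5706, -0.4365, 0.269]
ee_rot: [-0.608, -3.077, -0.0]
wrist_force: [-0.1, 0.3, -0.3]
width: 0.0856
gripper_force: 0.0
t: 53.28
eef_pos: [0.5683, -0.4353, 0.2718]
ee_rot: [-0.607, -3.079, 0.002]
wrist_force: [-0.5, 0.3, -0.1]
width: 0.0853
gripper_force: 0.0
all 1948 (array([ 534.8, -426.6]), array([ 25.9, 102.5]), 67.93) [0.07656932 0.07859148]
dark 1661 (array([ 535.7, -428.4]), array([ 21.3, 100. ]), 63.54)
-23.975082694995855
[ 0.56821261 -0.43557032  0.27188801] [ 1.6040e-01 -2.6200e-02  1.1275e+00 -3.0000e-04 -5.0000e-04  5.0000e-04]
```

```bash
python3 -m pendant '[[0.15,-0.027,0.2,0,0,0],[0.15,-0.027,0.5,0,0,0],[0.15,-0.027,0.8,0,0,0],[0.15,-0.027,0.95,0,0,0],[0.15,-0.027,0.95,0,0,0]]' 0; python3 -m pendant '[[0,0,0.1,0,0,0],[0,0,0.177,0,0,0],[0,0,0.177,0,0,0]]'; python3 -m pendant '[[0,0,0,0,0,0],[0,0,0,0,0,0],[0,0,0,0,0,0],[0,0,0,0,0,0],[0,0,0,0,0,0]]' 1 110; python3 -m pendant '[[0,0,-0.05,0,0,0],[0,0,-0.15,0,0,0],[0,0,-0.3,0,0,0],[0,0,-0.3,0,0,0],[0,0,-0.3,0,0,0]]'; python3 -c "
from h import *
pan_in_tool()
print(rel([.579,-.367,.10],scoopR(-8.5,0)))"
```

```text
t: 53.95
eef_pos: [0.5351, -0.4282, 0.078]
ee_rot: [-0.608, -3.072, -0.003]
wrist_force: [-0.2, 0.6, 1.8]
width: 0.0852
gripper_force: 0.0
t: 54.32
eef_pos: [0.5366, -0.43, 0.0444]
ee_rot: [-0.609, -3.076, 0.0]
wrist_force: [-0.4, 1.4, -0.6]
width: 0.0854
gripper_force: 0.0
t: 54.95
eef_pos: [0.5375, -0.4309, 0.0462]
ee_rot: [-0.609, -3.078, 0.002]
wrist_force: [0.1, 1.1, 2.9]
width: 0.0163
gripper_force: 106.6
t: 55.58
eef_pos: [0.5375, -0.4306, 0.1056]
ee_rot: [-0.609, -3.078, 0.002]
wrist_force: [-0.2, -0.8, -1.9]
width: 0.0166
gripper_force: 106.9
pan y [-0.0415  0.0446] rect (array([84.3,  1.5]), array([78. , 88.1]), 0.41) floor z fit (slope,at x=.1) [0.0069 0.0413] lump px 2
[-7.400e-02  3.718e-01  2.220e-02 -1.000e-04 -9.000e-04 -3.860e-02]
```

```bash
python3 -m pendant '[[-0.02,0.1,0,0,0,-0.012],[-0.05,0.22,0,0,0,-0.025],[-0.072,0.35,0,0,0,-0.0386],[-0.072,0.35,0,0,0,-0.0386],[-0.072,0.35,0,0,0,-0.0386]]'; python3 -m pendant '[[0,0,0.1,0,0,0],[0,0,0.2,0,0,0],[0,0,0.27,0,0,0],[0,0,0.27,0,0,0]]';python3 -m pendant '[[0,0,0.012,0,0,0],[0,0,0.018,0,0,0],[0,0,0.018,0,0,0]]'
```

```text
t: 56.25
eef_pos: [0.5768, -0.3712, 0.1041]
ee_rot: [-0.233, -3.126, 0.0]
wrist_force: [-0.1, -0.8, -2.7]
width: 0.0163
gripper_force: 107.0
t: 56.75
eef_pos: [0.5755, -0.3705, 0.0483]
ee_rot: [-0.233, -3.124, -0.003]
wrist_force: [-0.1, -0.3, -2.8]
width: 0.0164
gripper_force: 106.8
t: 57.12
eef_pos: [0.5778, -0.3717, 0.0485]
ee_rot: [-0.232, -3.13, 0.002]
wrist_force: [0.0, 0.1, -2.5]
width: 0.0163
gripper_force: 106.9
```

```bash
python3 -m pendant '[[0,0,0.006,0,0,0],[0,0,0.012,0,0,0],[0,0,0.012,0,0,0]]'
```

```text
t: 57.5
eef_pos: [0.5778, -0.3717, 0.0463]
ee_rot: [-0.232, -3.129, 0.002]
wrist_force: [-0.5, 0.2, 2.6]
width: 0.0165
gripper_force: 107.6
```

```bash
python3 -m pendant '[[0,0,0,0,0,0],[0,0,0,0,0,0],[0,0,0,0,0,0],[0,0,0,0,0,0],[0,0,0,0,0,0]]' 0;  python3 -m pendant '[[0,0,-0.1,0,0,0],[0,0,-0.3,0,0,0],[0,0,-0.6,0,0,0],[0,0,-0.9,0,0,0],[0,0,-0.9,0,0,0]]';  python3 -m pendant '[[0,0,0,0,0,0],[0,0,0,0,0,0],[0,0,0,0,0,0],[0,0,0,0,0,0],[0,0,0,0,0,0]]'; python3 - <<'E'
from h import *
s=snapshot("side"); P=pts(s); H=hsv(s); h,S,V=H[...,0],H[...,1],H[...,2]; ok=s["range_z"]>0
def bx(x0,x1,y0,y1,z0,z1): return ok&(P[...,0]>x0)&(P[...,0]<x1)&(P[...,1]>y0)&(P[...,1]<y1)&(P[...,2]>z0)&(P[...,2]<z1)
q=P[bx(.35,.5,.03,.3,.1,.115)&((h<6)|(h>174))&(S>130)]; print("knob",q.mean(0))
q=P[bx(.35,.75,-.5,-.25,.055,.085)&(V<75)]; print("handle",rect(q[:,:2]),q[:,2].max())
q=P[bx(.35,.75,-.5,-.25,.028,.04)&(S<60)]; print("pan rim",rect(q[:,:2]),q[:,2].max())
E
```

```text
t: 58.12
eef_pos: [0.5774, -0.3715, 0.0454]
ee_rot: [-0.232, -3.129, 0.001]
wrist_force: [-0.0, 0.1, -0.4]
width: 0.0856
gripper_force: 0.0
t: 58.75
eef_pos: [0.5821, -0.3741, 0.2361]
ee_rot: [0.232, 3.123, -0.014]
wrist_force: [0.3, -0.4, 0.5]
width: 0.0858
gripper_force: 0.0
t: 59.38
eef_pos: [0.578, -0.3713, 0.2247]
ee_rot: [-0.232, -3.128, 0.0]
wrist_force: [-0.3, 0.2, 0.3]
width: 0.0853
gripper_force: 0.0
knob [0.40954826 0.21574214 0.10511339]
handle (array([ 576. , -374.8]), array([17.3, 87.9]), 80.23) 0.07996314547240607
pan rim (array([ 494.6, -357.9]), array([91.4, 74.3]), 81.02) 0.039698841383940676
```

The scoop is flat on its mat, the lever is held home, and the arm is clear of everything.

```bash
python3 -c "
from rig import hand_in
print(hand_in())"
```

```text
the job is handed in; nothing more can be done
None
```

Job handed in: all six lumps were scooped into the cup (five visible, the sixth inferred under a stacked one), the carriage was latched home, start was then pressed fully, and the scoop, knocked partly off its mat near the end, was put back flat.

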